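File the row of refilled parts bins under the bench riser in label order

ROBOT

A 6-joint arm with a two-finger parallel gripper is mounted at the origin on the work surface. World frame = base frame: x ahead of the robot, y to its left, z up, the work surface at z = 0. Lengths are in mm, angles in rad, forces in N, time in s.
With the tool pointing down it reaches from about 350 to 725 mm from the base axis. Payload 6 kg.
Tool frame: the origin (TCP) lies at the very end of the fingers, on their centre line; the grasp point (between the pads) lies 19 mm behind it; x points along the fingers, z is the direction in which the jaws open and shut, and the axes are right-handed (so a half turn about x gives the same grasp; the last joint's range is limited). The gripper opens to 85 mm and grips with 20 to 120 N. Pads are 22 mm wide; open, the fingers measure 114 mm over their backs; the gripper's body (76 mm by 85 mm) begins 54 mm behind the grasp point. The pads swing forward as they close: fully open they stand 13 mm farther back than shut.
Start: joints at [1.479, 0.04, 0.085, 0, -1.615, -0.334], TCP at [247.802, 546.414, 231.261] pointing down, gripper open.
Joint ranges: [-2.56, 2.56], [-1.29, 2.01], [-1.08, 1.49], [-3.29, 1.98], [-2.81, -0.18], [-2.99, 2.99]. Speed limits (rad/s): [2.57, 2.57, 3.01, 3.14, 3.14, 3.14].

INTERFACE

Orientations are given as a unit quaternion [x, y, z, w].
In Python, from bench import robot gives the robot as it stands. The module is installed in compiled form; this text tells all that it offers.
- The arm moves only by the tool send_rows, never from a script. Its argument "plan" is one flat list of numbers, 7 for each row, row after row: the turn, a rotation vector about the world's x, y, z in degrees, then the shift along the world's x, y, z in mm, then the finger opening in mm, from 0 to 85.4. In form: [wx, wy, wz, x, y, z, grip, wx, wy, wz, x, y, z, grip, ...]. A call has exactly 10 rows; each row shifts and turns the commanded pose from where the row before left it; what a row does not reach is not made up. A row lasts 1/10 s, in which the tool goes at most 50 mm and 8.59 degrees, less where a joint would pass 70% of its speed; a pose out of reach is approached as far as the arm can. A call with a gripper value outside its range is refused whole. The fingers move at their own pace and stop on an object; the grip force is fixed at half the most. Time passes only in rows, so rows that do not move let the fingers close, or fill a call up. It gives the time, the measured TCP pose, the force and the opening at its end, in the units of the state.
- robot.state(): the state, without advancing time (a new reading comes with each control period).
- robot.get_image(name): name is "scene" or "top" or "wrist"; returns the picture (384x512x3 uint8, blue, green, red); there is no depth.
- robot.camera_info(name): a dict with "K" (3x3 intrinsics, pixels), "world_to_cam" (4x4, takes a point from world to camera coordinates). Camera axes: x right, y down, z forward; pixel columns grow to the right and rows downward; lengths in mm; the calibration is good to about 2 mm. The wrist camera is an equidistant fisheye: a pixel r from the principal point sees the ray r / f radians off the axis. A picture is of the moment at which its call begins: read the wrist's pose just before it. camera_info takes no time and is no camera call; for the wrist camera it gives the pose at the moment of the call.
- robot.hand_in(): hands the job in, once; it reports no verdict.
The state is a dict: "clock": time; "q": joint angles; "qvel": joint speeds; "joint_efforts": joint torques, N m; "tcp_pos": TCP position; "ee_rot": TCP orientation; "contact_force": force on the tool from outside, world axes, zero at the start; "wrist_torque": the same for the moment, N m; "gripper_width": finger opening in mm.
Only numpy, scipy, OpenCV 4.12 (cv2) and the standard library are available. Lean on these libraries where they do the work, as an engineer would, in place of code of your own. Each camera call takes 0.05 s, during which the arm holds its last target.

TASK

The four refilled parts bins stand in a row in the grey carry tray; file them as a row under the dark wooden bench riser, in the order of its coloured labels, each bin in the bay under the label of its own colour, slid in level with its pull facing out, and pushed fully home against the back stop. Carry them upright so that nothing spills, and do not disturb the multimeter and the circuit board that lie on the riser.

Things in the scene. Friction and masses are not known exactly. Their poses are not given: they have to be found in the camera images.
- bin_red: red open parts bin with small black capacitors: box 100 (x) x 54 (y) x 40 mm high, origin at the centre of its underside. Pull on its front (-x) wall: 12 mm thick in y, x=-50 to -86 mm, 6 to 40 mm above the underside. All bins alike: walls 3 mm, 50 to 110 g, loose; in a row at about 70 mm pitch in the grey tray, pulls to the robot.
- bin_green: green open parts bin with tan resistors: box 100 (x) x 54 (y) x 40 mm high, origin at the centre of its underside. Pull on its front (-x) wall: 12 mm thick in y, x=-50 to -86 mm, 6 to 40 mm above the underside. The tray has a 4 mm floor, 20 mm dividers, 34 mm back and ends and no front: bins come out straight up.
- bin_blue: blue open parts bin with black chips: box 100 (x) x 54 (y) x 40 mm high, origin at the centre of its underside. Pull on its front (-x) wall: 12 mm thick in y, x=-50 to -86 mm, 6 to 40 mm above the underside. The pull is plain and upright, to be pinched from above; held there the bin stays level.
- bin_white: white open parts bin with brass terminal posts: box 100 (x) x 54 (y) x 40 mm high, origin at the centre of its underside. Pull on its front (-x) wall: 12 mm thick in y, x=-50 to -86 mm, 6 to 40 mm above the underside. Walls 3 mm, 50 to 110 g, as the others.
- label_red: red label plate 46 (y) x 40 (x) x 3 mm fixed on the riser's deck over its bay; origin at the centre of its underside, 66 mm above the bench; x points level into the bay. Deck's front edge x=-20 mm, back stop x=+50 mm. All bays alike, at 70 mm pitch: 64 mm clear between 6 mm partitions that begin at x=-17 mm; bench is the floor (z=-66), ceiling z=-16.
- label_green: green label plate 46 (y) x 40 (x) x 3 mm fixed on the riser's deck over its bay; origin at the centre of its underside, 66 mm above the bench; x points level into the bay. Deck's front edge x=-20 mm, back stop x=+50 mm. A bin pushed home has its origin straight below this one, 66 mm lower; 30 mm of the box and the pull stay in front of the deck.
- label_blue: blue label plate 46 (y) x 40 (x) x 3 mm fixed on the riser's deck over its bay; origin at the centre of its underside, 66 mm above the bench; x points level into the bay. Deck's front edge x=-20 mm, back stop x=+50 mm. Bay: 64 mm wide, ceiling 50 mm above the bench, open front, no sill: the bins slide on the bench.
- label_white: white label plate 46 (y) x 40 (x) x 3 mm fixed on the riser's deck over its bay; origin at the centre of its underside, 66 mm above the bench; x points level into the bay. Deck's front edge x=-20 mm, back stop x=+50 mm. Bin home: origin straight below this one, 66 mm lower, pull in front.
- meter: grey and black handheld multimeter, 72 x 145 x 30 mm, lying loose on the riser's deck behind the labels; origin at the centre of its underside, long side along its y. Not to be disturbed.
- board: tan circuit board with parts, 72 x 58 mm, 15 mm high, lying loose on the riser's deck beside the meter; origin at the centre of its underside. Not to be disturbed.
Things that resemble listed ones, but are neither listed nor needed, are in the scene too. Several things have the shape of the bin_green; the one meant has the colours described above.

How it is judged (in metres and radians):
At the end, for the whole second after the job is handed in: Each bin stands flat (within about 5 degrees) on the bench in the bay under the label of its own colour: its centre within 10 mm of the label's middle sideways, its back within 10 mm of the back stop, square within about 8 degrees; all four released and at rest (x of bin_red in the frame of label_red between -0.01 and 0.006 m and y of bin_red in the frame of label_red between -0.01 and 0.01 m and z of bin_red in the frame of label_red between -0.07 and -0.061 m and angle between each of bin_red, bin_green, bin_blue, bin_white's own z axis and vertical below 0.08 rad and angle between the x axis of bin_red and the x axis of label_red, either way round below 0.15 rad and linear speed of each of bin_red, bin_green, bin_blue, bin_white below 0.02 m/s and x of bin_green in the frame of label_green between -0.01 and 0.006 m and y of bin_green in the frame of label_green between -0.01 and 0.01 m and z of bin_green in the frame of label_green between -0.07 and -0.061 m and angle between the x axis of bin_green and the x axis of label_green, either way round below 0.15 rad and x of bin_blue in the frame of label_blue between -0.01 and 0.006 m and y of bin_blue in the frame of label_blue between -0.01 and 0.01 m and z of bin_blue in the frame of label_blue between -0.07 and -0.061 m and angle between the x axis of bin_blue and the x axis of label_blue, either way round below 0.15 rad and x of bin_white in the frame of label_white between -0.01 and 0.006 m and y of bin_white in the frame of label_white between -0.01 and 0.01 m and z of bin_white in the frame of label_white between -0.07 and -0.061 m and angle between the x axis of bin_white and the x axis of label_white, either way round below 0.15 rad); the robot touches nothing.
It fails at once if a bin is tipped by more than 35 degrees, so that its parts spill (angle between any of bin_red, bin_green, bin_blue, bin_white's own z axis and vertical above 0.61 rad).
It fails at once if the meter on the riser is shifted by more than 20 mm (distance of meter from where it was at the start of the episode above 0.02 m).
It fails at once if the board on the riser is shifted by more than 20 mm (distance of board from where it was at the start of the episode above 0.02 m).
It also fails if it takes over 131 s, if anything falls off the work surface, if the arm or the gripper's body presses on something with over 40 N, if the wrist force passes 120 N, or if a joint passes its speed limit or range.

## Working session

There is one attempt and no reset: what is moved stays moved. The work goes in short steps, Python scripts to look and compute and a tool call to move; the robot and the scene stay as the last step left them, time stands still between calls to the robot, and variables do not carry over. Pictures are saved under pics/ and viewed, and the job is handed in when it is done.

Besides the shell and the picture viewer there is one more tool, called as name(argument=value, ...) on one line, values as JSON. send_rows: Moves the arm, as the interface text tells. Its arguments: {"type":"object","properties":{"plan":{"type":"array","items":{"type":"number"}}},"required":["plan"]}

```bash
mkdir -p pics; python3 - <<'E'
from bench import robot
import cv2
print(robot.state())
for n in ["scene","top","wrist"]:
    i=robot.camera_info(n); print(n,i)
    cv2.imwrite(f"pics/{n}0.png",robot.get_image(n))
E
```

```text
{'clock': 0.0, 'q': array([ 1.47871234e+00,  4.08097223e-02,  8.37899044e-02, -4.66637006e-04,
       -1.61550823e+00, -3.33699279e-01]), 'qvel': array([-4.59711457e-04,  8.52680892e-05,  5.51495363e-05,  8.35507970e-04,
       -1.69710448e-03,  1.15911805e-03]), 'joint_efforts': array([-2.26900520e-04, -3.68201423e+01,  3.47419131e+01,  6.93241417e+00,
       -5.39353248e-03, -6.32583820e-06]), 'tcp_pos': array([247.60842558, 546.15478731, 230.26796747]), 'ee_rot': array([-0.59384408, -0.38269408,  0.59485877, -0.38345468]), 'contact_force': array([ 0.5042172 ,  0.1603537 , -0.47584374]), 'wrist_torque': array([-0.01685105,  0.03038135,  0.04086705]), 'gripper_width': 85.45976770409047}
scene {'K': array([[487.60619797,   0.        , 254.87331635],
       [  0.        , 487.60619797, 199.31573018],
       [  0.        ,   0.        ,   1.        ]]), 'world_to_cam': array([[-1.95059161e-01,  9.80612396e-01, -1.87417267e-02,
         1.82360961e+02],
       [ 7.86215602e-01,  1.44909445e-01, -6.00721466e-01,
        -4.24811962e+02],
       [-5.86359062e-01, -1.31911263e-01, -7.99238
[... 469 characters left out ...]
2],
       [ 1.63881235e-01,  1.28536282e-03, -9.86479239e-01,
         1.41501898e+03],
       [ 0.00000000e+00,  0.00000000e+00,  0.00000000e+00,
         1.00000000e+00]])}
wrist {'K': array([[297.31863964,   0.        , 255.15716287],
       [  0.        , 297.31863964, 188.64711264],
       [  0.        ,   0.        ,   1.        ]]), 'world_to_cam': array([[-4.12692214e-01, -9.10869618e-01,  1.29423408e-03,
         6.00294006e+02],
       [-8.60673903e-01,  3.90414176e-01,  3.26829013e-01,
        -4.18171114e+01],
       [-2.98203906e-01,  1.33765875e-01, -9.45082600e-01,
         3.82473078e+02],
       [ 0.00000000e+00,  0.00000000e+00,  0.00000000e+00,
         1.00000000e+00]])}
```

View pics/top0.png

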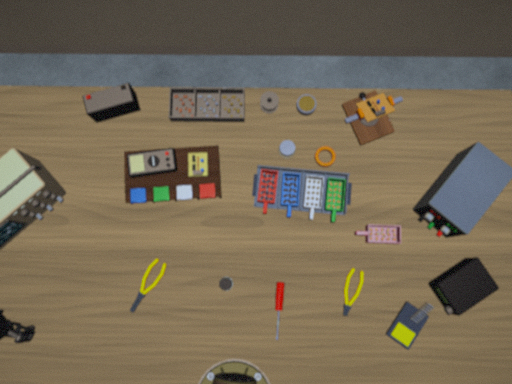

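View pics/scene0.png

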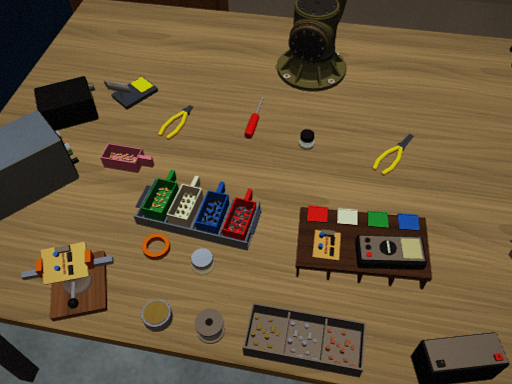

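View pics/wrist0.png

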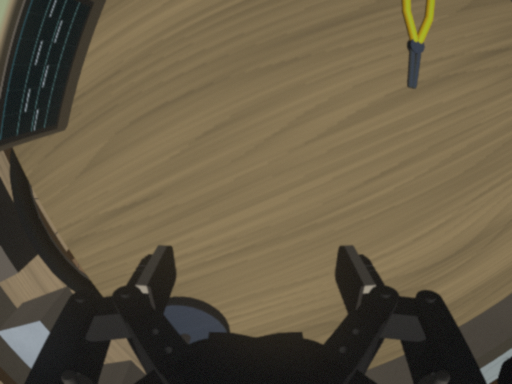

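```bash
cat > h.py <<'E'
import numpy as np, cv2
from bench import robot
def crop(img,x0,y0,x1,y1,s,fn):
    c=cv2.resize(img[y0:y1,x0:x1],None,fx=s,fy=s,interpolation=cv2.INTER_CUBIC); cv2.imwrite(fn,c)
def ray(info,u,v,fish=False):
    K=info["K"];T=info["world_to_cam"];R=T[:3,:3];t=T[:3,3]
    a=np.array([(u-K[0,2])/K[0,0],(v-K[1,2])/K[1,1]])
    if fish:
        r=np.linalg.norm(a); d=np.array([*(a/max(r,1e-9)*np.sin(r)),np.cos(r)])
    else: d=np.array([*a,1.0])
    return -R.T@t, R.T@d
def at_z(info,u,v,z,fish=False):
    c,d=ray(info,u,v,fish); return c+d*(z-c[2])/d[2]
def proj(info,p,fish=False):
    K=info["K"];T=info["world_to_cam"]; q=T[:3,:3]@np.asarray(p,float)+T[:3,3]
    if fish:
        n=np.hypot(q[0],q[1]); th=np.arctan2(n,q[2]); a=q[:2]/n*th
    else: a=q[:2]/q[2]
    return a*[K[0,0],K[1,1]]+K[:2,2]
E
python3 - <<'E'
from h import *
im=cv2.imread("pics/top0.png")
crop(im,110,130,230,215,6,"pics/t_riser.png")
crop(im,245,155,360,230,6,"pics/t_tray.png")
im=cv2.imread("pics/scene0.png")
crop(im,125,165,275,255,5,"pics/s_tray.png")
E
```

```text
(no output)
```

View pics/t_riser.png

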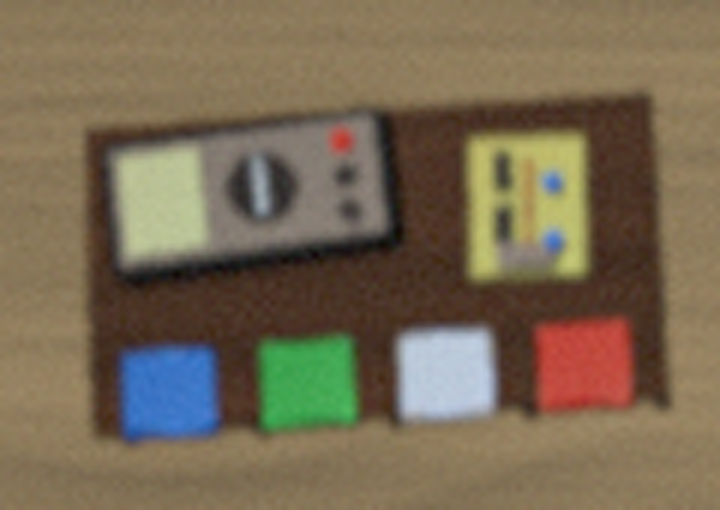

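View pics/t_tray.png

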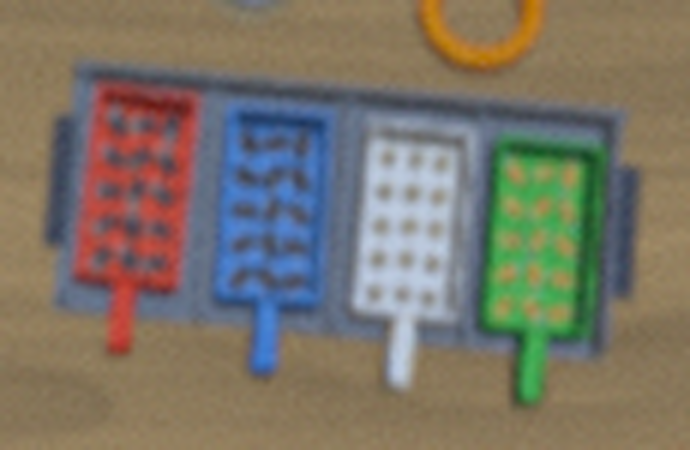

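View pics/s_tray.png

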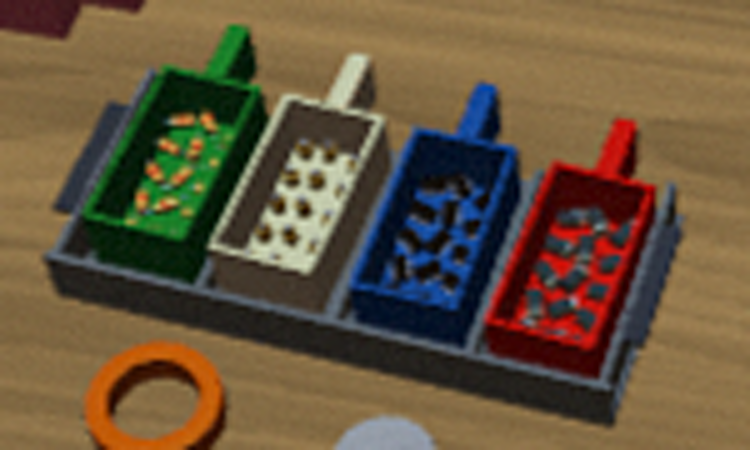

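```bash
python3 - <<'E'
from h import *
it=robot.camera_info("top"); isc=robot.camera_info("scene")
T=lambda u,v,z:at_z(it,110+u/6-0.4,130+v/6-0.4,z)
L={}
for n,(u,v) in dict(blue=(169,391),green=(307,382),white=(446,373),red=(584,364)).items():
    L[n]=T(u,v,68); print(n,L[n].round(1))
d=L['blue']-L['red']; print(np.linalg.norm(d)/3, "xdir yaw",np.degrees(np.arctan2(-d[0],d[1])))
B=lambda u,v,z:at_z(it,245+u/6-0.4,155+v/6-0.4,z)
# bin top corners TL,TR,BR,BL in image; pull tip
bins=dict(red=[(97,85),(200,92),(180,290),(73,280),(118,350)],blue=[(228,107),(332,112),(323,303),(213,298),(263,373)],white=[(367,125),(468,125),(458,320),(350,313),(400,388)],green=[(495,137),(605,140),(578,338),(480,330),(529,402)])
for n,c in bins.items():
    P=np.array([B(u,v,44) for u,v in c]); ctr=P[:4].mean(0)
    w=ctr-0; a=((P[0]+P[1])-(P[2]+P[3]))/2
    print(n,ctr.round(1),"len",np.linalg.norm(a).round(1),"wid",np.linalg.norm(P[0]-P[1]).round(1),np.linalg.norm(P[2]-P[3]).round(1),"yaw",np.degrees(np.arctan2(a[1],a[0])).round(1),"tip",P[4].round(1),"axis yaw via tip",np.degrees(np.arctan2(*(ctr-P[4])[[1,0]])).round(1), np.linalg.norm(ctr-P[4]).round(1))
S=lambda u,v,z:at_z(isc,u,v,z)
for n,(u,v) in dict(blue=(408,221.5),green=(377.5,219),white=(347.5,216),red=(317.5,213.5)).items(): print(n,S(u,v,68).round(1))
E
```

```text
blue [603.6 298.1  68. ]
green [608.8 228.6  68. ]
white [614.  158.5  68. ]
red [619.2  88.8  68. ]
69.97245353016379 xdir yaw 4.270266085084371
red [639.3 -95.7  44. ] len 103.5 wid 53.5 55.1 yaw -6.0 tip [554.3 -86.1  44. ] axis yaw via tip -6.4 85.5
blue [ 630.3 -166.    44. ] len 100.0 wid 53.9 56.4 yaw -3.7 tip [ 543.1 -160.1   44. ] axis yaw via tip -3.9 87.4
white [ 622.7 -236.3   44. ] len 100.2 wid 52.2 55.3 yaw -4.6 tip [ 536.1 -229.9   44. ] axis yaw via tip -4.2 86.9
green [ 615.2 -302.4   44. ] len 102.6 wid 56.8 50.1 yaw -7.1 tip [ 529.5 -295.5   44. ] axis yaw via tip -4.6 86.0
blue [602.9 296.1  68. ]
green [608.6 226.9  68. ]
white [612.8 157.9  68. ]
red [618.4  88.3  68. ]
```

```bash
python3 - <<'E'
from h import *
from scipy.spatial.transform import Rotation as Ro
s=robot.state(); R=Ro.from_quat(s['ee_rot']).as_matrix(); print(R.round(3))
z=R[:,2]; print("jaw yaw",np.degrees(np.arctan2(z[1],z[0])),"tool x tilt",R[:,0])
c=lambda y: np.array([np.cos(np.radians(y)),np.sin(np.radians(y)),0])
yaw=-4.6
for n,p in dict(red=(639.3,-95.7),blue=(630.3,-166),white=(622.7,-236.3),green=(615.2,-302.4)).items():
    g=np.array([*p,0])-68*c(yaw); print(n,g.round(1),np.hypot(*g[:2]).round(0))
E
```

```text
[[-0.     0.911 -0.413]
 [-0.001 -0.413 -0.911]
 [-1.     0.     0.001]]
jaw yaw -114.39451507686587 tool x tilt [-4.62589144e-04 -1.33731663e-03 -9.99998999e-01]
red [571.5 -90.2   0. ] 579.0
blue [ 562.5 -160.5    0. ] 585.0
white [ 554.9 -230.8    0. ] 601.0
green [ 547.4 -296.9    0. ] 623.0
```

send_rows(plan=[0, 0, 1, 16, -32, -5, 45, 0, 0, 1, 16, -32, -5, 45, 0, 0, 1, 16, -32, -5, 45, 0, 0, 1, 16, -32, -5, 45, 0, 0, 1, 16, -32, -5, 45, 0, 0, 1, 16, -32, -5, 45, 0, 0, 1, 16, -32, -5, 45, 0, 0, 1, 16, -32, -5, 45, 0, 0, 1, 16, -32, -5, 45, 0, 0, 1, 16, -32, -5, 45])

```text
clock: 1.15
tcp_pos: [408.1, 225.0, 181.0]
ee_rot: [0.559, 0.434, -0.558, 0.434]
contact_force: [0.6, -0.1, -0.2]
gripper_width: 45.1
```

send_rows(plan=[0, 0, 1, 16, -32, -5, 45, 0, 0, 1, 16, -32, -5, 45, 0, 0, 1, 16, -32, -5, 45, 0, 0, 1, 16, -32, -5, 45, 0, 0, 1, 16, -32, -5, 45, 0, 0, 1, 16, -32, -5, 45, 0, 0, 1, 16, -32, -5, 45, 0, 0, 1, 16, -32, -5, 45, 0, 0, 1, 16, -32, -5, 45, 0, 0, 0.8, 16, -32, -5, 45])

```text
clock: 2.15
tcp_pos: [568.1, -95.1, 130.7]
ee_rot: [-0.519, -0.48, 0.52, -0.48]
contact_force: [0.9, 0.2, 0.8]
gripper_width: 45.1
```

```bash
python3 - <<'E'
from h import *
i=robot.camera_info("wrist"); s=robot.state(); im=robot.get_image("wrist"); cv2.imwrite("pics/w1.png",im)
np.save("w1.npy",i,allow_pickle=True); print(s['tcp_pos'],s['q'],s['gripper_width'],s['contact_force'])
E
```

```text
[568.10854298 -95.05798065 130.71690477] [ 1.82293925e-01 -1.12509315e-02 -1.49966173e-01 -7.85593798e-05
 -1.43248382e+00  1.30886917e+00] 45.08843442560051 [0.86894298 0.1562579  0.82026922]
```

View pics/w1.png

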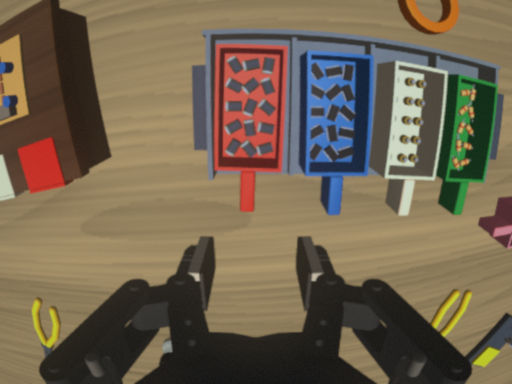

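```bash
python3 - <<'E'
from h import *
im=cv2.imread("pics/w1.png")
crop(im,200,30,360,225,4,"pics/w1a.png"); im2=im
crop(im,300,40,500,225,4,"pics/w1b.png")
E
python3 -c "
import cv2
a=cv2.imread('pics/w1a.png');print(a.shape)
cv2.imwrite('pics/w1a.png',a[-600:]);a=cv2.imread('pics/w1b.png');cv2.imwrite('pics/w1b.png',a[-600:])"
```

```text
(780, 640, 3)
```

View pics/w1a.png

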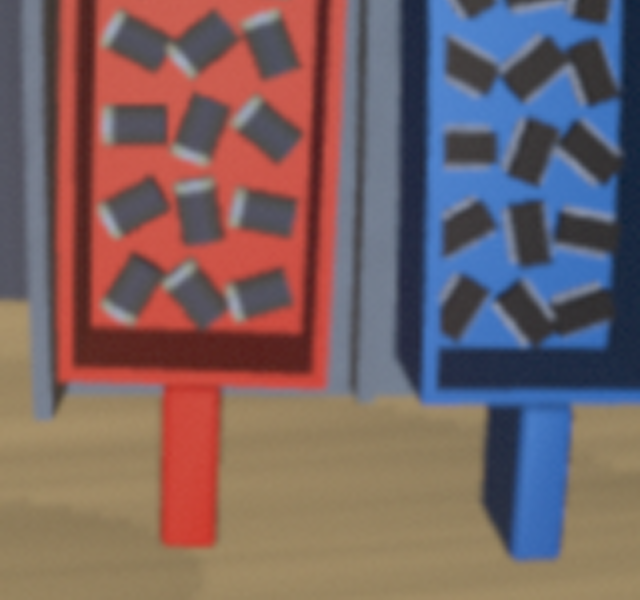

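View pics/w1b.png

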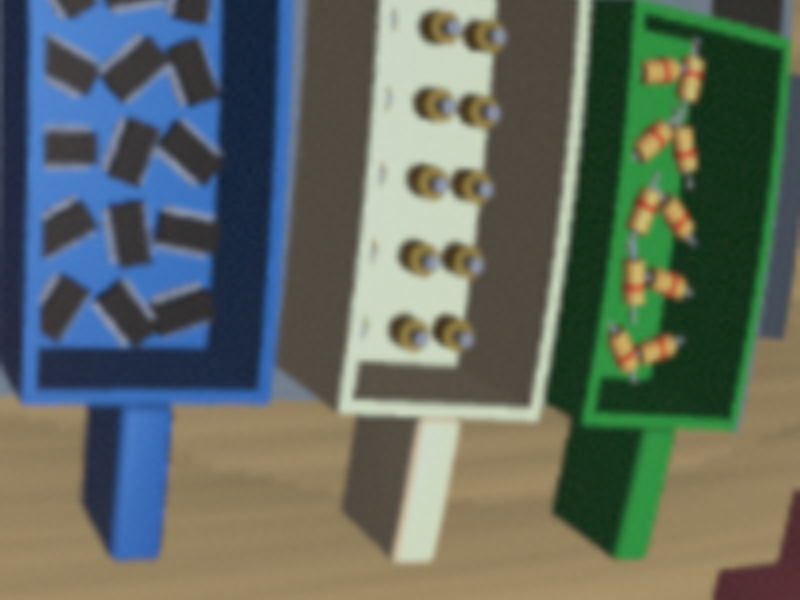

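```bash
python3 - <<'E'
from h import *
i=np.load("w1.npy",allow_pickle=True).item()
f=lambda x0,u,v:at_z(i,x0+u/4-.4,75+v/4-.4,44,True)
for n,x0,a,b in [("red",200,(190,385),(188,546)),("blue",300,(147,407),(136,558)),("white",300,(438,418),(415,561)),("green",300,(656,430),(632,558))]:
    A=f(x0,*a);B=f(x0,*b);d=A-B
    print(n,A.round(1),B.round(1),"len",np.linalg.norm(d).round(1),"yaw",np.degrees(np.arctan2(d[1],d[0])).round(1),"mid",((A+B)/2).round(1))
# box front corners
for n,x0,a,b in [("red",200,(58,383),(328,386)),("blue",300,(22,402),(270,402)),("white",300,(340,412),(537,420)),("green",300,(583,425),(740,428))]:
    A=f(x0,*a);B=f(x0,*b);d=A-B; print(n,np.linalg.norm(d).round(1),np.degrees(np.arctan2(-d[0],d[1])).round(1),((A+B)/2).round(1))
E
```

```text
red [589.6 -89.7  44. ] [554.5 -86.2  44. ] len 35.3 yaw -5.7 mid [572.  -87.9  44. ]
blue [ 579.4 -163.    44. ] [ 545.2 -161.1   44. ] len 34.2 yaw -3.3 mid [ 562.3 -162.1   44. ]
white [ 572.  -232.7   44. ] [ 537.3 -230.3   44. ] len 34.8 yaw -3.8 mid [ 554.7 -231.5   44. ]
green [ 564.5 -299.1   44. ] [ 530.4 -297.8   44. ] len 34.2 yaw -2.1 mid [ 547.4 -298.4   44. ]
red 54.6 -5.3 [589.7 -90.2  44. ]
blue 54.2 -4.1 [ 580.4 -163.6   44. ]
white 53.4 -5.9 [ 572.4 -234.    44. ]
green 55.3 -4.7 [ 565.2 -302.4   44. ]
```

send_rows(plan=[0, 0, 0, 4, 6.5, 0, 45, 0, 0, 0, 0, 0, -15, 45, 0, 0, 0, 0, 0, -15, 45, 0, 0, 0, 0, 0, -15, 45, 0, 0, 0, 0, 0, -15, 45, 0, 0, 0, 0, 0, -15, 45, 0, 0, 0, 0, 0, -15, 45, 0, 0, 0, 0, 0, -15, 45, 0, 0, 0, 0, 0, -15, 45, 0, 0, 0, 0, 0, 0, 45])

```text
clock: 3.2
tcp_pos: [574.9, -88.5, 21.4]
ee_rot: [0.52, 0.477, -0.518, 0.484]
contact_force: [-23.5, 0.6, 49.1]
gripper_width: 45.1
```

send_rows(plan=[0, 0, 0, 0, 0, 0, 0, 0, 0, 0, 0, 0, 0, 0, 0, 0, 0, 0, 0, 0, 0, 0, 0, 0, 0, 0, 0, 0, 0, 0, 0, 0, 0, 0, 0, 0, 0, 0, 0, 0, 0, 0, 0, 0, 0, 0, 0, 0, 0, 0, 0, 0, 0, 0, 0, 0, 0, 0, 0, 0, 0, 0, 0, 0, 0, 0, 0, 0, 0, 0])

```text
clock: 4.2
tcp_pos: [576.7, -86.8, 17.8]
ee_rot: [0.522, 0.477, -0.516, 0.483]
contact_force: [-3.9, 4.1, 22.9]
gripper_width: 10.8
```

```bash
python3 - <<'E'
from h import *
im=robot.get_image("wrist"); cv2.imwrite("pics/w2.png",im)
s=robot.state();print(s['tcp_pos'],s['gripper_width'],s['contact_force'])
E
```

```text
[576.65458723 -86.76620727  17.76412524] 11.18711748082707 [-2.77820104  4.5848586  22.15807181]
```

View pics/w2.png

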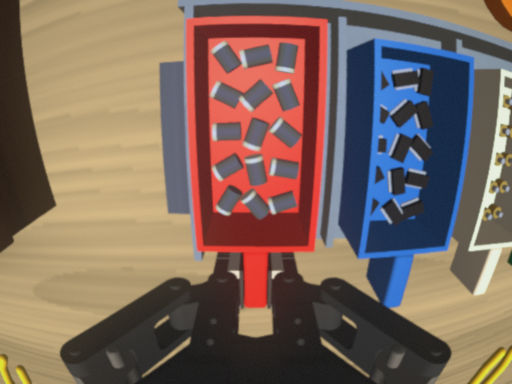

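send_rows(plan=[0, 0, 0, 0, 0, 5, 28, 0, 0, 0, 0, 0, 5, 28, 0, 0, 0, -2.5, 0, 5, 28, 0, 0, 0, -2.5, 0, 5, 28, 0, 0, 0, 0, 0, 0, 28, 0, 0, 0, 0, 0, 0, 28, 0, 0, 0, 0, 0, -7, 28, 0, 0, 0, 0, 0, -7, 28, 0, 0, 0, 0, 0, -6, 28, 0, 0, 0, 0, 0, 0, 28])

```text
clock: 5.25
tcp_pos: [565.8, -87.1, 9.4]
ee_rot: [-0.519, -0.48, 0.52, -0.479]
contact_force: [0.1, -0.0, -0.1]
gripper_width: 28.0
```

```bash
python3 - <<'E'
from h import *
im=robot.get_image("wrist"); cv2.imwrite("pics/w3.png",im)
from scipy.spatial.transform import Rotation as Ro
s=robot.state();print(s['tcp_pos'],s['gripper_width'],s['contact_force']);print(Ro.from_quat(s['ee_rot']).as_matrix().round(3))
E
```

```text
[566.23815854 -87.19243809  10.25823363] 27.547098786358212 [-0.0284084  -1.11163516 -0.48290104]
[[-0.002  0.997 -0.08 ]
 [-0.    -0.08  -0.997]
 [-1.    -0.002  0.001]]
```

View pics/w3.png

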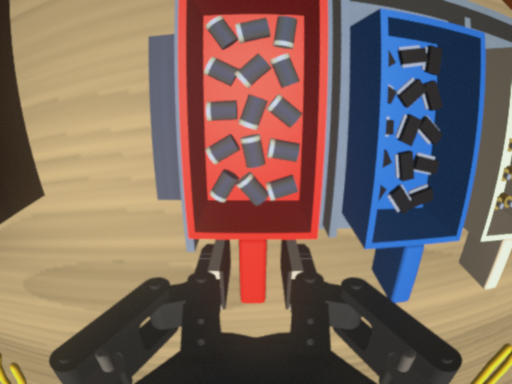

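send_rows(plan=[0, 0, 0, 0, 0, 0, 0, 0, 0, 0, 0, 0, 0, 0, 0, 0, 0, 0, 0, 0, 0, 0, 0, 0, 0, 0, 0, 0, 0, 0, 0, 0, 0, 0, 0, 0, 0, 0, 0, 0, 0, 0, 0, 0, 0, 5, 0, 0, 0, 0, 0, 0, 10, 0, 0, 0, 0, 0, 0, 10, 0, 0, 0, 0, 0, 0, 10, 0, 0, 0, 0, 0, 0, 10, 0])

```text
schema error: expected a multiple of 7 numbers
```

send_rows(plan=[0, 0, 0, 0, 0, 15, 0, 0, 0, 0, 0, 0, 15, 0, 0, 0, 0, 0, 0, 15, 0, 0, 0, 0, 0, 0, 15, 0, 0, 0, 0, 0, 0, 15, 0, 0, 0, 0, 0, 0, 15, 0, 0, 0, 0, 0, 0, 0, 0, 0, 0, 0, 0, 0, 0, 0, 0, 0, 0, 0, 0, 0, 0, 0, 0, 0, 0, 0, 0, 0])

```text
clock: 6.3
tcp_pos: [566.3, -87.1, 100.2]
ee_rot: [-0.519, -0.48, 0.52, -0.479]
contact_force: [0.1, 0.0, -0.4]
gripper_width: 10.6
```

```bash
python3 - <<'E'
from h import *
i=robot.camera_info("wrist");im=robot.get_image("wrist"); cv2.imwrite("pics/w4.png",im);np.save("w4.npy",i,allow_pickle=True)
s=robot.state();print(s['tcp_pos'],s['gripper_width'],s['contact_force'])
im=robot.get_image("scene");crop(im,130,100,330,260,4,"pics/s4.png")
E
```

```text
[566.36431057 -87.12481269 100.31070243] 10.147949475629968 [-0.19555822  0.31754755 -0.24954509]
```

View pics/w4.png

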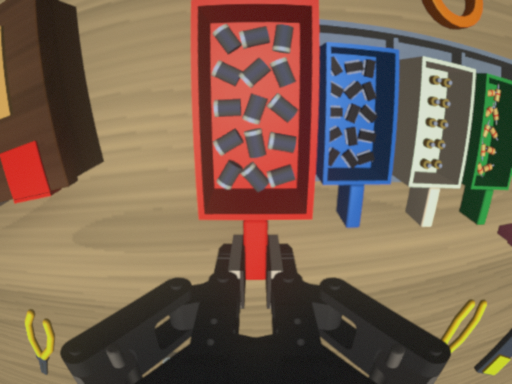

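View pics/s4.png

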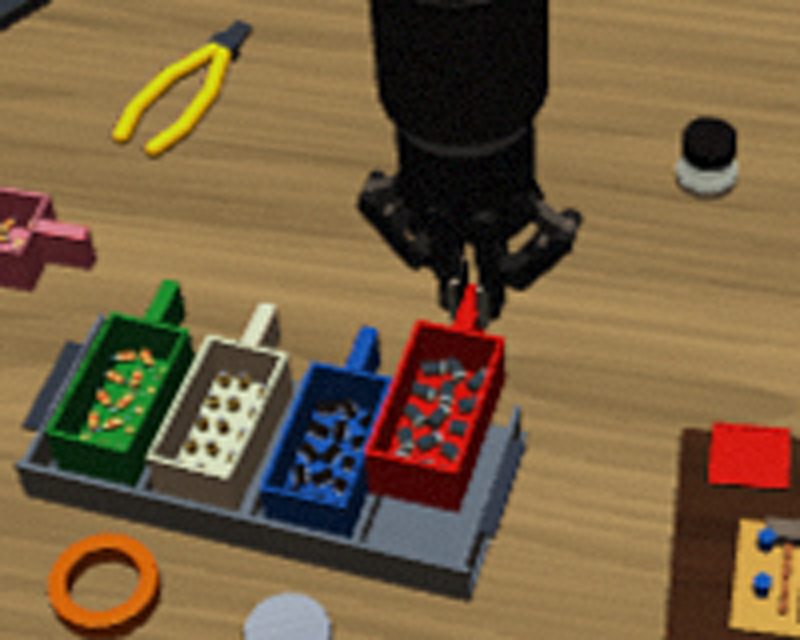

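send_rows(plan=[0, 0, 1, -14, 20, 0, 0, 0, 0, 1, -14, 20, 0, 0, 0, 0, 1, -14, 20, 0, 0, 0, 0, 1, -14, 20, 0, 0, 0, 0, 1, -14, 20, 0, 0, 0, 0, 1, -14, 20, 0, 0, 0, 0, 1, -14, 20, 0, 0, 0, 0, 1, -13, 23.5, 0, 0, 0, 0, 0.9, 0, 0, -10, 0, 0, 0, 0, 0, 0, -10, 0])

```text
clock: 7.4
tcp_pos: [455.8, 76.8, 80.8]
ee_rot: [0.481, 0.519, -0.48, 0.519]
contact_force: [-0.9, 0.0, -0.9]
gripper_width: 10.6
```

```bash
python3 - <<'E'
from h import *
i=robot.camera_info("wrist");s=robot.state();im=robot.get_image("wrist"); cv2.imwrite("pics/w5.png",im);np.save("w5.npy",i,allow_pickle=True)
print(s['tcp_pos'],s['gripper_width'],s['contact_force'])
im=robot.get_image("scene");crop(im,230,100,430,260,4,"pics/s5.png")
E
```

```text
[455.76542958  76.83249407  80.81944161] 10.551097892335271 [-0.86917208  0.03207025 -0.94474729]
```

View pics/w5.png

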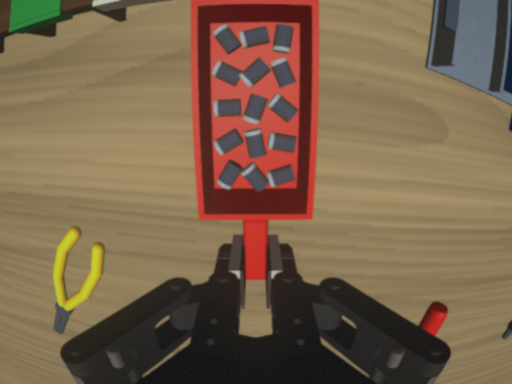

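View pics/s5.png

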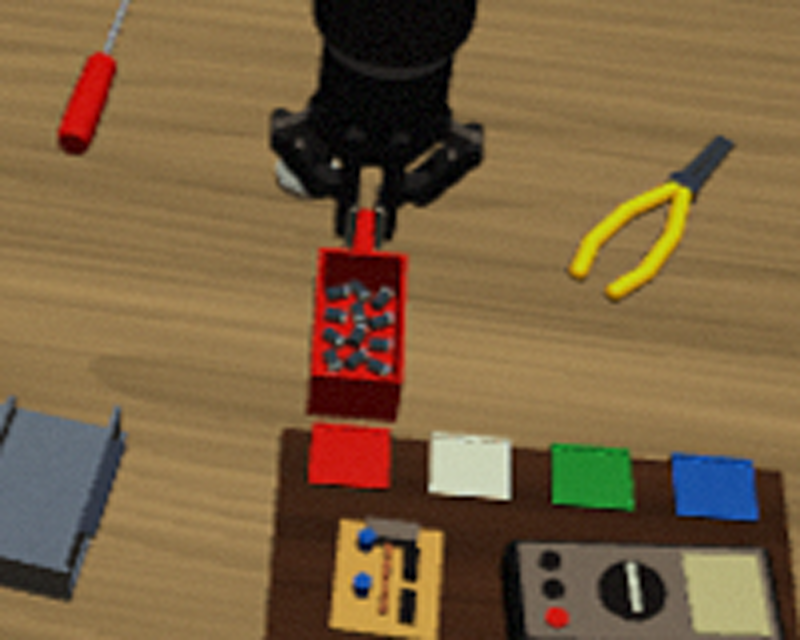

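```bash
python3 - <<'E'
from h import *
i=np.load("w5.npy",allow_pickle=True).item()
im=cv2.imread("pics/w5.png"); crop(im,180,190,330,300,5,"pics/w5c.png")
for z in range(20,110,10):
    a=at_z(i,197,218,z,True);b=at_z(i,314,218,z,True);print(z,np.linalg.norm(a-b).round(1),((a+b)/2).round(1))
E
```

```text
20 89.8 [446.8  76.2  20. ]
30 85.4 [451.4  76.6  30. ]
40 81.0 [456.  77.  40.]
50 76.6 [460.6  77.3  50. ]
60 72.3 [465.2  77.7  60. ]
70 67.9 [469.8  78.1  70. ]
80 63.5 [474.4  78.4  80. ]
90 59.1 [479.   78.8  90. ]
100 54.7 [483.6  79.2 100. ]
```

View pics/w5c.png

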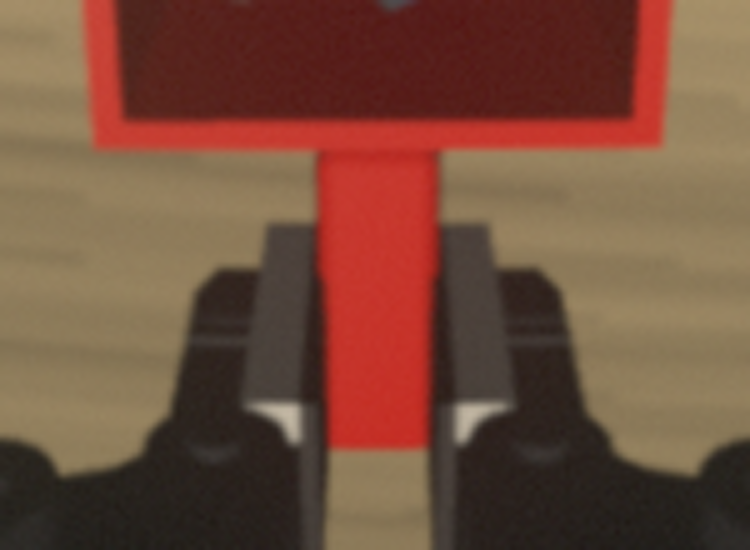

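send_rows(plan=[0, 0, 0, 0, 0, -12, 0, 0, 0, 0, 0, 0, -12, 0, 0, 0, 0, 0, 0, -12, 0, 0, 0, 0, 0, 0, -10, 0, 0, 0, 0, 0, 0, -4, 0, 0, 0, 0, 0, 0, -2, 0, 0, 0, 0, 0, 0, -2, 0, 0, 0, 0, 0, 0, -1, 0, 0, 0, 0, 0, 0, 0, 0, 0, 0, 0, 0, 0, 0, 0])

```text
clock: 8.5
tcp_pos: [456.0, 76.5, 26.6]
ee_rot: [0.481, 0.518, -0.481, 0.519]
contact_force: [-0.2, 0.3, -0.3]
gripper_width: 10.5
```

send_rows(plan=[0, 0, 0, 0, 0, -1, 0, 0, 0, 0, 0, 0, -1, 0, 0, 0, 0, 0, 0, -1, 0, 0, 0, 0, 0, 0, -1, 0, 0, 0, 0, 0, 0, -1, 0, 0, 0, 0, 0, 0, 0, 0, 0, 0, 0, 0, 0, 0, 0, 0, 0, 0, 0, 0, 0, 0, 0, 0, 0, 0, 0, 0, 0, 0, 0, 0, 0, 0, 0, 0])

```text
clock: 9.5
tcp_pos: [455.8, 76.4, 23.8]
ee_rot: [0.481, 0.518, -0.481, 0.519]
contact_force: [-12.4, -0.0, 16.6]
gripper_width: 10.4
```

send_rows(plan=[0, 0, 0, 0, 0, 1, 28, 0, 0, 0, 0, 0, 1, 28, 0, 0, 0, 0, 0, 0, 28, 0, 0, 0, 0, 0, 0, 28, 0, 0, 0, 0, 0, 0, 28, 0, 0, 0, 0, 0, -4, 28, 0, 0, 0, 0, 0, -4, 28, 0, 0, 0, 0, 0, -4, 28, 0, 0, 0, 0, 0, -4, 28, 0, 0, 0, 0, 0, 0, 28])

```text
clock: 10.5
tcp_pos: [455.3, 76.2, 6.4]
ee_rot: [0.48, 0.519, -0.481, 0.518]
contact_force: [-0.3, 0.3, -0.4]
gripper_width: 27.9
```

```bash
python3 - <<'E'
from h import *
i=robot.camera_info("wrist");s=robot.state();im=robot.get_image("wrist"); cv2.imwrite("pics/w6.png",im)
print(s['tcp_pos'],s['gripper_width'],s['contact_force'])
for z in (36,40,44):
    a=at_z(i,184,240,z,True);b=at_z(i,321,240,z,True);print(z,np.linalg.norm(a-b).round(1),((a+b)/2).round(1))
E
```

```text
[455.30426728  76.18726136   6.36199262] 27.924551396447438 [-0.31072165  0.28302755 -0.40251699]
36 61.1 [477.1  79.4  36. ]
40 58.9 [479.3  79.5  40. ]
44 56.8 [481.5  79.7  44. ]
```

View pics/w6.png

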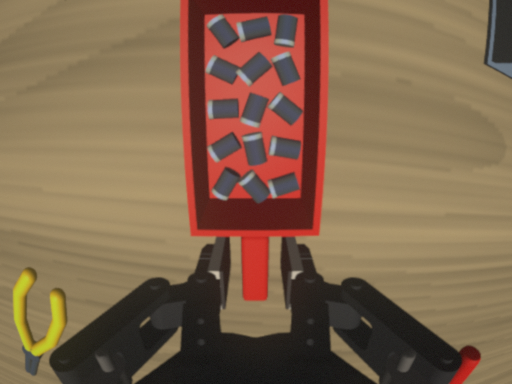

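send_rows(plan=[0, 0, 0, 0, 0, 0, 0, 0, 0, 0, 0, 0, 0, 0, 0, 0, 0, 0, 0, 0, 0, 0, 0, 0, 0, 0, 0, 0, 0, 0, 0, 0, 0, 0, 0, 0, 0, 0, 8, 0.5, 0, 0, 0, 0, 0, 12, 0.8, 0, 0, 0, 0, 0, 12, 0.8, 0, 0, 0, 0, 0, 12, 0.8, 0, 0, 0, 0, 0, 12, 0.8, 0, 0])

```text
clock: 11.55
tcp_pos: [512.5, 80.0, 7.5]
ee_rot: [0.481, 0.518, -0.481, 0.518]
contact_force: [-3.2, -0.0, 5.2]
gripper_width: 11.0
```

send_rows(plan=[0, 0, 0, 10, 0.7, 0, 0, 0, 0, 0, 8, 0.5, 0, 0, 0, 0, 0, 5, 0.3, 0, 0, 0, 0, 0, 3, 0.2, 0, 0, 0, 0, 0, 2, 0, 0, 0, 0, 0, 0, 1, 0, 0, 0, 0, 0, 0, 1, 0, 0, 0, 0, 0, 0, 0, 0, 0, 0, 0, 0, 0, 0, 0, 0, 0, 0, 0, 0, 0, 0, 0, 0])

```text
clock: 12.55
tcp_pos: [542.1, 81.7, 7.5]
ee_rot: [0.481, 0.518, -0.481, 0.519]
contact_force: [-2.7, -1.0, 4.7]
gripper_width: 11.0
```

send_rows(plan=[0, 0, 0, 1, 0, 0, 0, 0, 0, 0, 1, 0.2, 0, 0, 0, 0, 0, 1, 0, 0, 0, 0, 0, 0, 0, 0, 0, 0, 0, 0, 0, 0, 0, 0, 0, 0, 0, 0, 0, 0, 0, 0, 0, 0, 0, 0, 0, 0, 0, 0, 0, 0, 0, 0, 0, 0, 0, 0, 0, 0, 0, 0, 0, 0, 0, 0, 0, 0, 0, 0])

```text
clock: 13.55
tcp_pos: [543.3, 81.8, 7.5]
ee_rot: [0.48, 0.519, -0.482, 0.518]
contact_force: [-12.3, -0.6, 11.5]
gripper_width: 11.1
```

```bash
python3 - <<'E'
from h import *
i=robot.camera_info("wrist");s=robot.state();im=robot.get_image("wrist"); cv2.imwrite("pics/w7.png",im)
print(s['tcp_pos'],s['gripper_width'],s['contact_force'])
E
```

```text
[543.27195167  81.81679392   7.50034217] 11.085476604775263 [-12.29815412  -0.61514156  11.54101902]
```

View pics/w7.png

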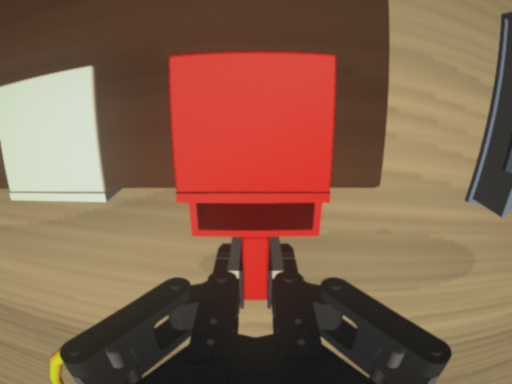

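send_rows(plan=[0, 0, 0, -1.5, 0, 0, 28, 0, 0, 0, 0, 0, 0, 28, 0, 0, 0, 0, 0, 0, 28, 0, 0, 0, 0, 0, 8, 28, 0, 0, 0, 0, 0, 15, 28, 0, 0, 0, 0, 0, 20, 28, 0, 0, 0, 0, 0, 25, 28, 0, 0, 0, 0, 0, 25, 28, 0, 0, 0, 0, -20, 10, 28, 0, 0, 0, 0, -20, 0, 28])

```text
clock: 14.6
tcp_pos: [544.8, 42.2, 114.5]
ee_rot: [0.482, 0.518, -0.479, 0.52]
contact_force: [-0.3, -0.4, -0.8]
gripper_width: 27.9
```

send_rows(plan=[0, 0, -1, 2, -25, 0, 28, 0, 0, -1, 2, -25, 0, 28, 0, 0, -1, 2, -25, 0, 28, 0, 0, -1, 2, -25, 0, 28, 0, 0, -1, 2, -25, 0, 28, 0, 0, -1, 2, -25, 0, 28, 0, 0, -1, 2, -25, 0, 28, 0, 0, -1, 2, -25, 0, 28, 0, 0, -0.9, 0, 0, 0, 28, 0, 0, 0, 0, 0, 0, 28])

```text
clock: 15.6
tcp_pos: [559.5, -158.4, 111.3]
ee_rot: [0.52, 0.479, -0.52, 0.479]
contact_force: [-0.3, -0.3, -0.2]
gripper_width: 28.0
```

```bash
cat > snap.py <<'E'
import sys
from h import *
n=sys.argv[1]
i=robot.camera_info("wrist");s=robot.state();im=robot.get_image("wrist"); cv2.imwrite(f"pics/{n}.png",im);np.save(f"{n}.npy",i,allow_pickle=True)
z=s['ee_rot'];from scipy.spatial.transform import Rotation as Ro
R=Ro.from_quat(z).as_matrix()
print(s['clock'],s['tcp_pos'].round(1),s['gripper_width'].round(1),s['contact_force'].round(1),"yaw",(np.degrees(np.arctan2(R[1,2],R[0,2]))+90).round(2))
E
python3 snap.py w8
```

```text
Traceback (most recent call last):
  File "snap.py", line 7, in <module>
    print(s['clock'],s['tcp_pos'].round(1),s['gripper_width'].round(1),s['contact_force'].round(1),"yaw",(np.degrees(np.arctan2(R[1,2],R[0,2]))+90).round(2))
                                           ^^^^^^^^^^^^^^^^^^^^^^^^
AttributeError: 'float' object has no attribute 'round'
```

View pics/w8.png

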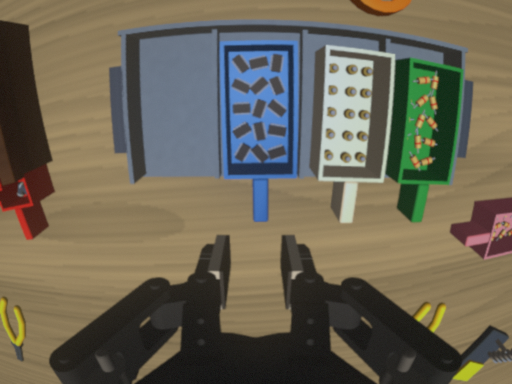

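```bash
sed -i "s/s\['gripper_width'\].round(1)/round(s['gripper_width'],1)/" snap.py
python3 - <<'E'
from h import *
i=np.load("w8.npy",allow_pickle=True).item()
for a,b in [((260.5,178),(260.5,221)),((223,177),(298,177)),((347,181),(346,221)),((421,184),(415,221))]:
    A=at_z(i,*a,44,True);B=at_z(i,*b,44,True);print(A.round(1),B.round(1),((A+B)/2).round(1),np.linalg.norm(A-B).round(1),np.degrees(np.arctan2(*(A-B)[[1,0]])).round(1))
E
```

```text
[ 580.1 -163.5   44. ] [ 545.  -160.8   44. ] [ 562.6 -162.2   44. ] 35.2 -4.3
[ 583.2 -135.7   44. ] [ 578.7 -191.5   44. ] [ 580.9 -163.6   44. ] 56.0 85.4
[ 572.6 -229.8   44. ] [ 538.5 -230.    44. ] [ 555.5 -229.9   44. ] 34.1 0.3
[ 564.9 -297.4   44. ] [ 531.  -295.7   44. ] [ 547.9 -296.5   44. ] 34.0 -2.8
```

send_rows(plan=[0, 0, 0, -3, -3.3, -6, 28, 0, 0, 0, 0, 0, -15, 28, 0, 0, 0, 0, 0, -15, 28, 0, 0, 0, 0, 0, -15, 28, 0, 0, 0, 0, 0, -15, 28, 0, 0, 0, 0, 0, -15, 28, 0, 0, 0, 0, 0, -12, 28, 0, 0, 0, 0, 0, -8, 28, 0, 0, 0, 0, 0, 0, 28, 0, 0, 0, 0, 0, 0, 28])

```text
clock: 16.65
tcp_pos: [556.6, -161.4, 9.6]
ee_rot: [0.52, 0.479, -0.52, 0.48]
contact_force: [0.4, -0.1, 1.4]
gripper_width: 27.8
```

send_rows(plan=[0, 0, 0, 0, 0, 0, 0, 0, 0, 0, 0, 0, 0, 0, 0, 0, 0, 0, 0, 0, 0, 0, 0, 0, 0, 0, 0, 0, 0, 0, 0, 0, 0, 0, 0, 0, 0, 0, 0, 0, 0, 0, 0, 0, 0, 0, 0, 0, 0, 0, 0, 0, 0, 0, 5, 0, 0, 0, 0, 0, 0, 10, 0, 0, 0, 0, 0, 0, 10, 0])

```text
clock: 17.65
tcp_pos: [555.9, -161.3, 34.5]
ee_rot: [-0.519, -0.48, 0.52, -0.479]
contact_force: [0.5, -1.0, -1.0]
gripper_width: 10.9
```

```bash
python3 snap.py w9
```

```text
17.65 [ 555.9 -161.3   34.5] 10.9 [ 0.5 -1.  -1. ] yaw -4.6
```

View pics/w9.png

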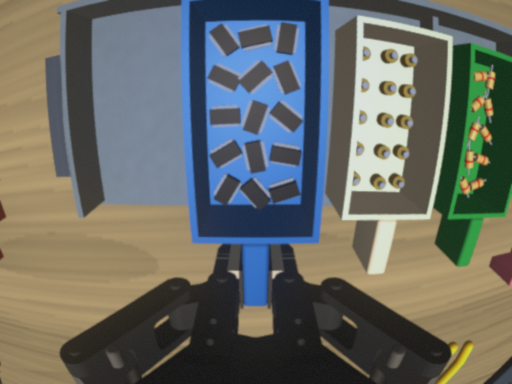

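send_rows(plan=[0, 0, 0, 0, 0, 12, 0, 0, 0, 0, 0, 0, 12, 0, 0, 0, 0, 0, 0, 12, 0, 0, 0, 0, 0, 0, 12, 0, 0, 0, 0, 0, 0, 12, 0, 0, 0, 0, -23.6, 10, 0, 0, 0, 0, 0, -23.6, 10, 0, 0, 0, 0, 0, -23.6, 10, 0, 0, 0, 0, 0, -23.6, 10, 0, 0, 0, 0, 0, -23.6, 10, 0, 0])

```text
clock: 18.7
tcp_pos: [437.4, -111.0, 94.8]
ee_rot: [0.52, 0.479, -0.52, 0.48]
contact_force: [-0.3, 0.7, 0.2]
gripper_width: 11.7
```

send_rows(plan=[0, 0, 0.8, 0, 36, 0, 0, 0, 0, 0.8, 0, 36, 0, 0, 0, 0, 0.8, 0, 36, 0, 0, 0, 0, 0.8, 0, 36, 0, 0, 0, 0, 0.8, 0, 36, 0, 0, 0, 0, 0.8, 0, 36, 0, 0, 0, 0, 0.8, 0, 36, 0, 0, 0, 0, 0.8, 0, 36, 0, 0, 0, 0, 0.8, 0, 36, 0, 0, 0, 0, 0.8, 0, 36, 0, 0])

```text
clock: 19.7
tcp_pos: [438.1, 250.4, 95.1]
ee_rot: [0.485, 0.515, -0.484, 0.515]
contact_force: [1.4, -0.6, -0.8]
gripper_width: 11.1
```

send_rows(plan=[0, 0, 0.8, 0, 36, 0, 0, 0, 0, 0.1, 0, 0, -10, 0, 0, 0, 0, 0, 0, -15, 0, 0, 0, 0, 0, 0, -15, 0, 0, 0, 0, 0, 0, -10, 0, 0, 0, 0, 0, 0, -10, 0, 0, 0, 0, 0, 0, -5, 0, 0, 0, 0, 0, 0, 0, 0, 0, 0, 0, 0, 0, 0, 0, 0, 0, 0, 0, 0, 0, 0])

```text
clock: 20.7
tcp_pos: [438.7, 285.0, 30.0]
ee_rot: [0.481, 0.518, -0.48, 0.518]
contact_force: [-0.1, -0.2, -1.4]
gripper_width: 11.4
```

```bash
python3 snap.py w10
```

```text
20.7 [438.7 285.   30. ] 11.4 [-0.1 -0.2 -1.4] yaw 4.3
```

View pics/w10.png

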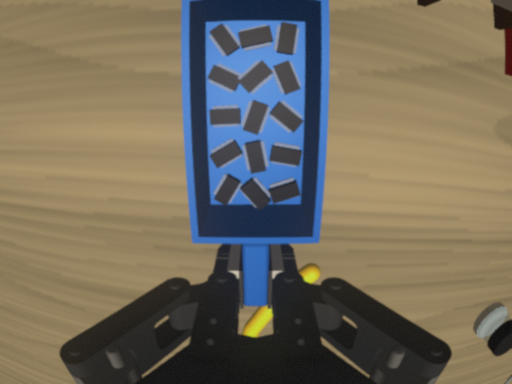

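```bash
python3 - <<'E'
from h import *
i=np.load("w10.npy",allow_pickle=True).item();it=robot.camera_info("top")
for p in [(312,270),(305,283),(268,312),(245,332)]: print(p,at_z(i,*p,8,True).round(0))
for p in [(155,260),(165,263),(150,285),(133,310)]: print(p,at_z(it,*p,8).round(0))
# box front edge
for z in (64.4,): 
  a=at_z(i,191,243,z,True);b=at_z(i,321,243,z,True);print(np.linalg.norm(a-b),(a+b)/2)
E
```

```text
(312, 270) [411. 245.   8.]
(305, 283) [400. 248.   8.]
(268, 312) [371. 271.   8.]
(245, 332) [348. 286.   8.]
(155, 260) [409. 250.   8.]
(165, 263) [400. 219.   8.]
(150, 285) [334. 262.   8.]
(133, 310) [259. 310.   8.]
55.752310142266026 [461.65313923 286.6978579   64.4       ]
```

send_rows(plan=[0, 0, 0, 0, 0, -10, 0, 0, 0, 0, 0, 0, -8, 0, 0, 0, 0, 0, 0, -4, 0, 0, 0, 0, 0, 0, -1, 0, 0, 0, 0, 0, 0, 0, 0, 0, 0, 0, 8, 0.6, 0, 0, 0, 0, 0, 12, 0.9, 0, 0, 0, 0, 0, 12, 0.9, 0, 0, 0, 0, 0, 12, 0.9, 0, 0, 0, 0, 0, 12, 0.9, 0, 0])

```text
clock: 21.75
tcp_pos: [495.6, 289.0, 6.3]
ee_rot: [0.481, 0.518, -0.481, 0.518]
contact_force: [-4.7, 0.6, 4.4]
gripper_width: 11.2
```

send_rows(plan=[0, 0, 0, 10, 0.8, 0, 0, 0, 0, 0, 10, 0.8, 0, 0, 0, 0, 0, 6, 0.4, 0, 0, 0, 0, 0, 4, 0.3, 0, 0, 0, 0, 0, 2, 0.2, 0, 0, 0, 0, 0, 1, 0.1, 0, 0, 0, 0, 0, 1, 0.1, 0, 0, 0, 0, 0, 0, 0, 0, 0, 0, 0, 0, 0, 0, 0, 0, 0, 0, 0, 0, 0, 0, 0])

```text
clock: 22.75
tcp_pos: [528.4, 291.6, 6.3]
ee_rot: [0.481, 0.518, -0.481, 0.519]
contact_force: [-2.4, -0.4, 4.2]
gripper_width: 11.4
```

```bash
python3 snap.py w11
```

```text
22.75 [528.4 291.6   6.3] 11.4 [-2.4 -0.4  4.2] yaw 4.31
```

View pics/w11.png

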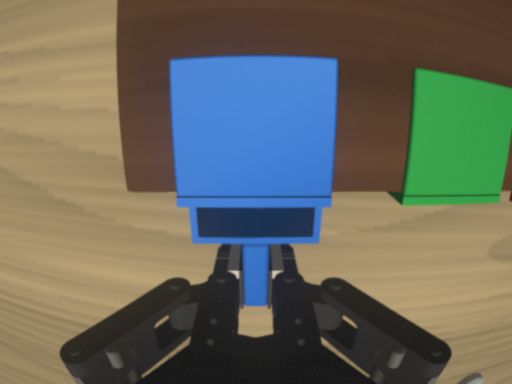

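send_rows(plan=[0, 0, 0, 1, 0, 0, 0, 0, 0, 0, 1, 0, 0, 0, 0, 0, 0, 1, 0, 0, 0, 0, 0, 0, 1, 0, 0, 0, 0, 0, 0, 0, 0, 0, 0, 0, 0, 0, 0, 0, 0, 0, 0, 0, 0, 0, 0, 0, 0, 0, 0, 0, 0, 0, 0, 0, 0, 0, 0, 0, 0, 0, 0, 0, 0, 0, 0, 0, 0, 0])

```text
clock: 23.8
tcp_pos: [530.1, 291.7, 6.3]
ee_rot: [0.48, 0.519, -0.482, 0.518]
contact_force: [-15.2, -1.3, 10.1]
gripper_width: 11.4
```

send_rows(plan=[0, 0, 0, -2, 0, 0, 28, 0, 0, 0, 0, 0, 0, 28, 0, 0, 0, 0, 0, 0, 28, 0, 0, 0, 0, 0, 8, 28, 0, 0, 0, 0, 0, 15, 28, 0, 0, 0, 0, 0, 20, 28, 0, 0, 0, 0, 0, 30, 28, 0, 0, 0, 0, 0, 30, 28, 0, 0, 0, 0, -20, 0, 28, 0, 0, 0, 0, -30, 0, 28])

```text
clock: 24.8
tcp_pos: [530.9, 242.3, 111.7]
ee_rot: [0.482, 0.519, -0.479, 0.519]
contact_force: [0.4, -0.4, -1.2]
gripper_width: 27.9
```

send_rows(plan=[0, 0, -0.9, 2, -40, 0, 28, 0, 0, -0.9, 2, -40, 0, 28, 0, 0, -0.9, 2, -40, 0, 28, 0, 0, -0.9, 2, -40, 0, 28, 0, 0, -0.9, 2, -40, 0, 28, 0, 0, -0.9, 2, -40, 0, 28, 0, 0, -0.9, 2, -40, 0, 28, 0, 0, -0.9, 2, -40, 0, 28, 0, 0, -0.9, 2, -40, 0, 28, 0, 0, -0.8, 2, -40, 0, 28])

```text
clock: 25.8
tcp_pos: [550.3, -160.4, 110.7]
ee_rot: [0.52, 0.479, -0.519, 0.48]
contact_force: [1.2, 0.6, 0.2]
gripper_width: 27.9
```

send_rows(plan=[0, 0, 0, 0, -30, 0, 28, 0, 0, 0, 0, -30, 0, 28, 0, 0, 0, 0, -10, 0, 28, 0, 0, 0, 0, 0, 0, 28, 0, 0, 0, 0, 0, 0, 28, 0, 0, 0, 0, 0, 0, 28, 0, 0, 0, 0, 0, 0, 28, 0, 0, 0, 0, 0, 0, 28, 0, 0, 0, 0, 0, 0, 28, 0, 0, 0, 0, 0, 0, 28])

```text
clock: 26.8
tcp_pos: [550.3, -228.1, 109.3]
ee_rot: [-0.52, -0.48, 0.52, -0.48]
contact_force: [-1.0, -0.5, 0.5]
gripper_width: 27.9
```

```bash
python3 snap.py w12; python3 -c "
from h import *
im=cv2.imread('pics/w12.png');crop(im,200,150,440,240,3,'pics/w12c.png')"
```

```text
26.8 [ 550.3 -228.1  109.3] 27.9 [-1.  -0.5  0.5] yaw -4.57
```

View pics/w12.png

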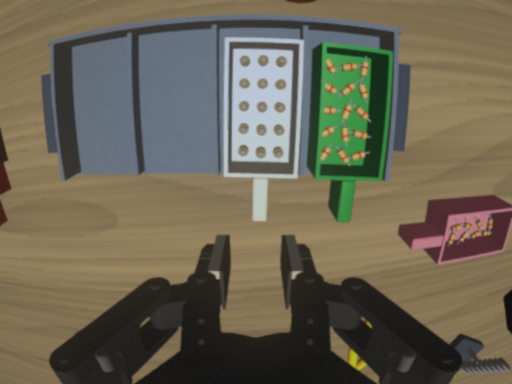

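View pics/w12c.png

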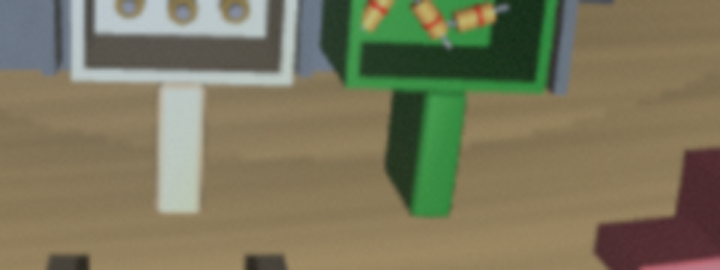

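```bash
python3 - <<'E'
from h import *
i=np.load("w12.npy",allow_pickle=True).item()
g=lambda u,v:(200+u/3-.3,150+v/3-.3)
for a,b in [((182,85),(178,212)),((444,93),(430,215))]:
    A=at_z(i,*g(*a),44,True);B=at_z(i,*g(*b),44,True);print(A.round(1),B.round(1),((A+B)/2).round(1),np.linalg.norm(A-B).round(1),np.degrees(np.arctan2(*(A-B)[[1,0]])).round(1))
E
```

```text
[ 571.5 -233.1   44. ] [ 537.4 -229.6   44. ] [ 554.4 -231.4   44. ] 34.3 -5.9
[ 564.4 -299.5   44. ] [ 530.3 -296.7   44. ] [ 547.3 -298.1   44. ] 34.2 -4.7
```

send_rows(plan=[0, 0, 0, -2, -3, -5, 28, 0, 0, 0, 0, 0, -15, 28, 0, 0, 0, 0, 0, -15, 28, 0, 0, 0, 0, 0, -15, 28, 0, 0, 0, 0, 0, -15, 28, 0, 0, 0, 0, 0, -15, 28, 0, 0, 0, 0, 0, -12, 28, 0, 0, 0, 0, 0, -7.5, 28, 0, 0, 0, 0, 0, 0, 28, 0, 0, 0, 0, 0, 0, 28])

```text
clock: 27.85
tcp_pos: [548.6, -231.6, 10.2]
ee_rot: [0.52, 0.479, -0.52, 0.48]
contact_force: [-0.4, 0.4, 0.1]
gripper_width: 28.1
```

send_rows(plan=[0, 0, 0, 0, 0, 0, 0, 0, 0, 0, 0, 0, 0, 0, 0, 0, 0, 0, 0, 0, 0, 0, 0, 0, 0, 0, 0, 0, 0, 0, 0, 0, 0, 0, 0, 0, 0, 0, 0, 0, 0, 0, 0, 0, 0, 0, 0, 0, 0, 0, 0, 0, 0, 0, 5, 0, 0, 0, 0, 0, 0, 10, 0, 0, 0, 0, 0, 0, 10, 0])

```text
clock: 28.85
tcp_pos: [547.9, -231.3, 35.0]
ee_rot: [-0.519, -0.48, 0.52, -0.479]
contact_force: [-0.6, -0.1, 0.4]
gripper_width: 11.5
```

```bash
python3 snap.py w13
```

```text
28.85 [ 547.9 -231.3   35. ] 11.5 [-0.6 -0.1  0.4] yaw -4.6
```

View pics/w13.png

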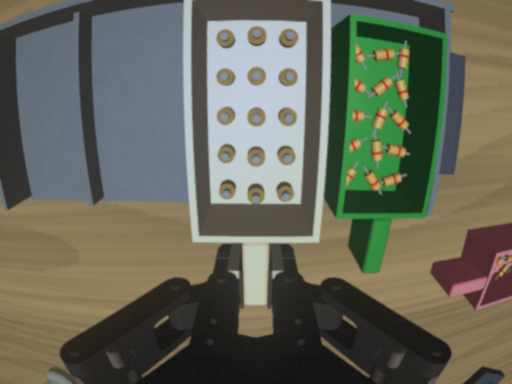

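send_rows(plan=[0, 0, 0, 0, 0, 12, 0, 0, 0, 0, 0, 0, 12, 0, 0, 0, 0, 0, 0, 12, 0, 0, 0, 0, 0, 0, 12, 0, 0, 0, 0, 0, 0, 12, 0, 0, 0, 0, -20, 10, 0, 0, 0, 0, 0, -20, 10, 0, 0, 0, 0, 0, -20, 10, 0, 0, 0, 0, 0, -20, 10, 0, 0, 0, 0, 0, -19, 10, 0, 0])

```text
clock: 29.9
tcp_pos: [448.5, -181.1, 95.4]
ee_rot: [0.52, 0.479, -0.52, 0.48]
contact_force: [0.2, -0.8, -0.8]
gripper_width: 11.1
```

send_rows(plan=[0, 0, 0.9, 0, 32.6, 0, 0, 0, 0, 0.9, 0, 32.6, 0, 0, 0, 0, 0.9, 0, 32.6, 0, 0, 0, 0, 0.9, 0, 32.6, 0, 0, 0, 0, 0.9, 0, 32.6, 0, 0, 0, 0, 0.9, 0, 32.6, 0, 0, 0, 0, 0.9, 0, 32.6, 0, 0, 0, 0, 0.9, 0, 32.6, 0, 0, 0, 0, 0.9, 0, 32.6, 0, 0, 0, 0, 0.8, 0, 32.6, 0, 0])

```text
clock: 30.9
tcp_pos: [449.2, 146.1, 95.6]
ee_rot: [0.481, 0.519, -0.48, 0.519]
contact_force: [0.2, 0.2, -0.2]
gripper_width: 11.4
```

send_rows(plan=[0, 0, 0, 0, 0, -10, 0, 0, 0, 0, 0, 0, -10, 0, 0, 0, 0, 0, 0, -15, 0, 0, 0, 0, 0, 0, -15, 0, 0, 0, 0, 0, 0, -10, 0, 0, 0, 0, 0, 0, -5, 0, 0, 0, 0, 0, 0, 0, 0, 0, 0, 0, 0, 0, 0, 0, 0, 0, 0, 0, 0, 0, 0, 0, 0, 0, 0, 0, 0, 0])

```text
clock: 31.9
tcp_pos: [449.6, 144.8, 30.4]
ee_rot: [0.481, 0.518, -0.481, 0.519]
contact_force: [-0.6, 0.6, -0.4]
gripper_width: 11.5
```

```bash
python3 snap.py w14;python3 - <<'E'
from h import *
crop(robot.get_image("scene"),250,120,450,270,4,"pics/s14.png")
E
```

```text
31.9 [449.6 144.8  30.4] 11.5 [-0.6  0.6 -0.4] yaw 4.3
```

View pics/w14.png

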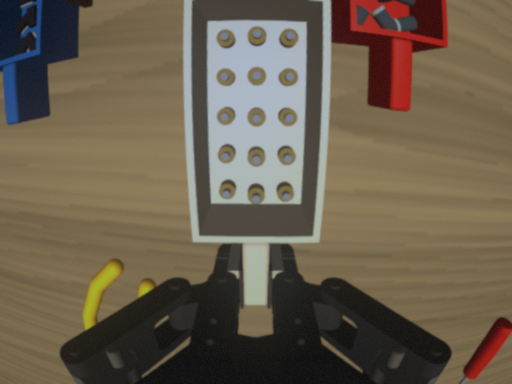

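View pics/s14.png

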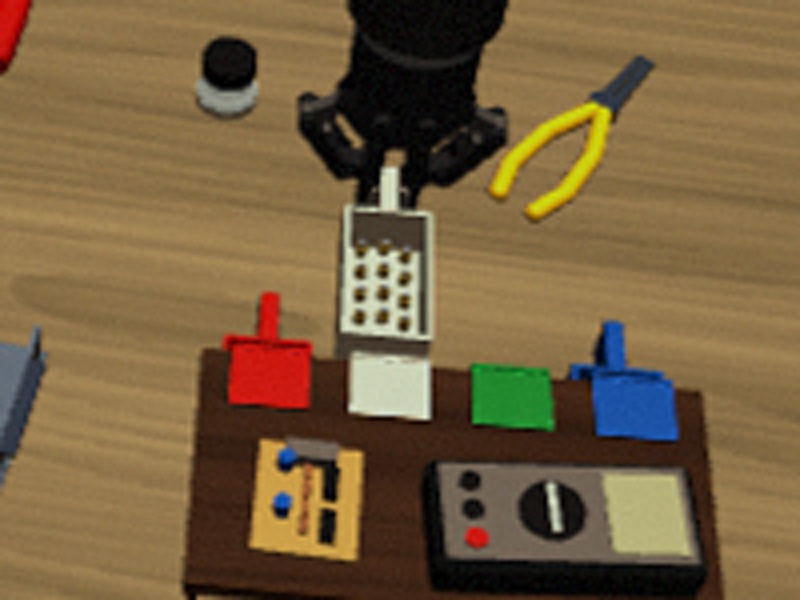

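send_rows(plan=[0, 0, 0, 0, 0, -10, 0, 0, 0, 0, 0, 0, -8, 0, 0, 0, 0, 0, 0, -4, 0, 0, 0, 0, 0, 0, -1, 0, 0, 0, 0, 0, 0, 0, 0, 0, 0, 0, 8, 0.6, 0, 0, 0, 0, 0, 12, 0.9, 0, 0, 0, 0, 0, 12, 0.9, 0, 0, 0, 0, 0, 12, 0.9, 0, 0, 0, 0, 0, 12, 0.9, 0, 0])

```text
clock: 33.0
tcp_pos: [506.0, 148.8, 6.9]
ee_rot: [0.481, 0.518, -0.481, 0.519]
contact_force: [-2.9, -0.2, 6.0]
gripper_width: 11.5
```

send_rows(plan=[0, 0, 0, 10, 0.8, 0, 0, 0, 0, 0, 10, 0.8, 0, 0, 0, 0, 0, 6, 0.4, 0, 0, 0, 0, 0, 4, 0.3, 0, 0, 0, 0, 0, 2, 0.2, 0, 0, 0, 0, 0, 1, 0.1, 0, 0, 0, 0, 0, 1, 0.1, 0, 0, 0, 0, 0, 1, 0, 0, 0, 0, 0, 0, 0, 0, 0, 0, 0, 0, 0, 0, 0, 0, 0])

```text
clock: 34.0
tcp_pos: [540.5, 151.5, 6.8]
ee_rot: [0.481, 0.518, -0.481, 0.519]
contact_force: [-1.7, -0.7, 3.5]
gripper_width: 11.4
```

send_rows(plan=[0, 0, 0, 1, 0, 0, 0, 0, 0, 0, 1, 0, 0, 0, 0, 0, 0, 0, 0, 0, 0, 0, 0, 0, 0, 0, 0, 0, 0, 0, 0, 0, 0, 0, 0, 0, 0, 0, 0, 0, 0, 0, 0, 0, 0, 0, 0, 0, 0, 0, 0, 0, 0, 0, 0, 0, 0, 0, 0, 0, 0, 0, 0, 0, 0, 0, 0, 0, 0, 0])

```text
clock: 35.0
tcp_pos: [540.6, 151.5, 6.8]
ee_rot: [0.48, 0.519, -0.482, 0.518]
contact_force: [-13.4, 0.5, 11.2]
gripper_width: 11.3
```

```bash
python3 snap.py w15
```

```text
35.0 [540.6 151.5   6.8] 11.3 [-13.4   0.5  11.2] yaw 4.32
```

View pics/w15.png

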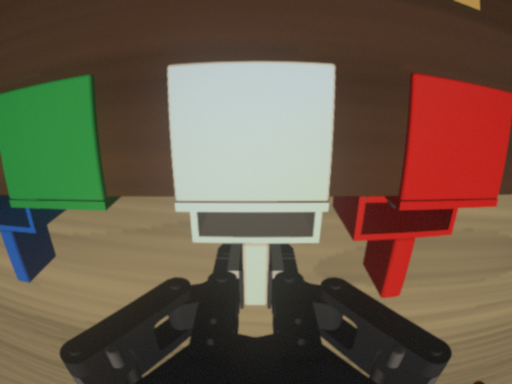

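send_rows(plan=[0, 0, 0, -2, 0, 0, 28, 0, 0, 0, 0, 0, 0, 28, 0, 0, 0, 0, 0, 0, 28, 0, 0, 0, 0, 0, 8, 28, 0, 0, 0, 0, 0, 15, 28, 0, 0, 0, 0, 0, 20, 28, 0, 0, 0, 0, 0, 30, 28, 0, 0, 0, 0, 0, 30, 28, 0, 0, 0, 0, -20, 0, 28, 0, 0, 0, 0, -30, 0, 28])

```text
clock: 36.05
tcp_pos: [541.2, 102.3, 112.7]
ee_rot: [0.482, 0.518, -0.479, 0.519]
contact_force: [-0.8, -1.2, -0.1]
gripper_width: 27.9
```

send_rows(plan=[0, 0, -0.9, 0, -38, 0, 28, 0, 0, -0.9, 0, -38, 0, 28, 0, 0, -0.9, 0, -38, 0, 28, 0, 0, -0.9, 0, -38, 0, 28, 0, 0, -0.9, 0, -38, 0, 28, 0, 0, -0.9, 0, -38, 0, 28, 0, 0, -0.9, 0, -38, 0, 28, 0, 0, -0.9, 0, -38, 0, 28, 0, 0, -0.9, 0, -38, 0, 28, 0, 0, -0.8, 0, -38, 0, 28])

```text
clock: 37.05
tcp_pos: [540.5, -280.3, 111.6]
ee_rot: [0.52, 0.479, -0.519, 0.48]
contact_force: [1.2, 0.3, 0.2]
gripper_width: 27.9
```

send_rows(plan=[0, 0, 0, 0, -17, 0, 28, 0, 0, 0, 0, 0, 0, 28, 0, 0, 0, 0, 0, 0, 28, 0, 0, 0, 0, 0, 0, 28, 0, 0, 0, 0, 0, 0, 28, 0, 0, 0, 0, 0, 0, 28, 0, 0, 0, 0, 0, 0, 28, 0, 0, 0, 0, 0, 0, 28, 0, 0, 0, 0, 0, 0, 28, 0, 0, 0, 0, 0, 0, 28])

```text
clock: 38.05
tcp_pos: [540.3, -295.5, 109.7]
ee_rot: [-0.52, -0.48, 0.52, -0.48]
contact_force: [-0.6, 0.1, -0.3]
gripper_width: 27.7
```

```bash
python3 snap.py w16; python3 -c "
from h import *
im=cv2.imread('pics/w16.png');crop(im,180,150,420,240,3,'pics/w16c.png')"
```

```text
38.05 [ 540.3 -295.5  109.7] 27.7 [-0.6  0.1 -0.3] yaw -4.6
```

View pics/w16.png

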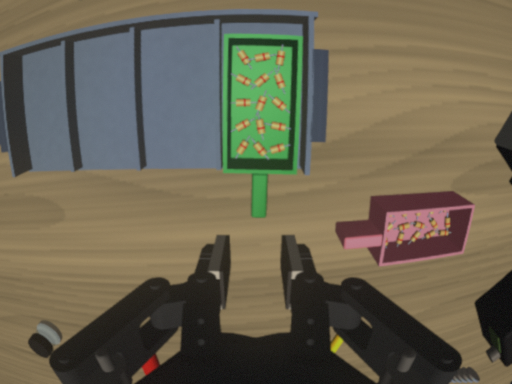

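View pics/w16c.png

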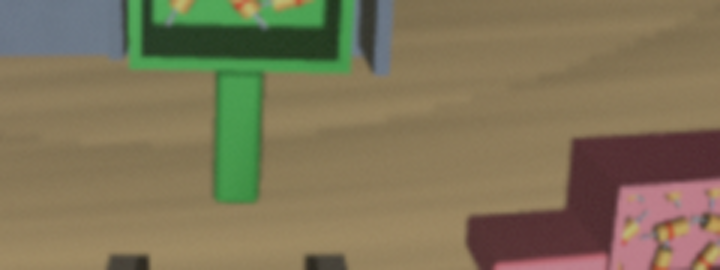

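send_rows(plan=[0, 0, 0, 0, -2.7, -5, 28, 0, 0, 0, 0, 0, -15, 28, 0, 0, 0, 0, 0, -15, 28, 0, 0, 0, 0, 0, -15, 28, 0, 0, 0, 0, 0, -15, 28, 0, 0, 0, 0, 0, -15, 28, 0, 0, 0, 0, 0, -12, 28, 0, 0, 0, 0, 0, -8, 28, 0, 0, 0, 0, 0, 0, 28, 0, 0, 0, 0, 0, 0, 28])

```text
clock: 39.1
tcp_pos: [540.6, -298.4, 10.2]
ee_rot: [-0.52, -0.479, 0.52, -0.48]
contact_force: [-0.5, -0.7, 0.3]
gripper_width: 28.0
```

send_rows(plan=[0, 0, 0, 0, 0, 0, 0, 0, 0, 0, 0, 0, 0, 0, 0, 0, 0, 0, 0, 0, 0, 0, 0, 0, 0, 0, 0, 0, 0, 0, 0, 0, 0, 0, 0, 0, 0, 0, 0, 0, 0, 0, 0, 0, 0, 0, 0, 0, 0, 0, 0, 0, 0, 0, 5, 0, 0, 0, 0, 0, 0, 10, 0, 0, 0, 0, 0, 0, 10, 0])

```text
clock: 40.1
tcp_pos: [539.8, -298.0, 34.9]
ee_rot: [-0.519, -0.48, 0.52, -0.479]
contact_force: [0.9, -0.6, -1.6]
gripper_width: 11.2
```

```bash
python3 snap.py w17
```

```text
40.1 [ 539.8 -298.    34.9] 11.2 [ 0.9 -0.6 -1.6] yaw -4.6
```

View pics/w17.png

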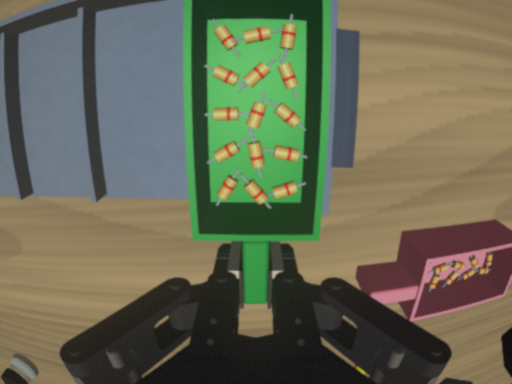

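send_rows(plan=[0, 0, 0, 0, 0, 12, 0, 0, 0, 0, 0, 0, 12, 0, 0, 0, 0, 0, 0, 12, 0, 0, 0, 0, 0, 0, 12, 0, 0, 0, 0, 0, 0, 12, 0, 0, 0, 0, -20, 10, 0, 0, 0, 0, 0, -20, 10, 0, 0, 0, 0, 0, -19, 10, 0, 0, 0, 0, 0, -19, 10, 0, 0, 0, 0, 0, -19, 10, 0, 0])

```text
clock: 41.15
tcp_pos: [442.6, -247.8, 95.4]
ee_rot: [0.52, 0.479, -0.52, 0.48]
contact_force: [0.2, -0.4, -0.7]
gripper_width: 11.2
```

send_rows(plan=[0, 0, 0.8, 0, 36, 0, 0, 0, 0, 0.8, 0, 36, 0, 0, 0, 0, 0.8, 0, 36, 0, 0, 0, 0, 0.8, 0, 36, 0, 0, 0, 0, 0.8, 0, 36, 0, 0, 0, 0, 0.8, 0, 36, 0, 0, 0, 0, 0.8, 0, 36, 0, 0, 0, 0, 0.8, 0, 36, 0, 0, 0, 0, 0.8, 0, 36, 0, 0, 0, 0, 0.8, 0, 36, 0, 0])

```text
clock: 42.15
tcp_pos: [443.1, 113.5, 95.7]
ee_rot: [0.485, 0.515, -0.484, 0.515]
contact_force: [1.2, 0.3, -0.9]
gripper_width: 11.1
```

send_rows(plan=[0, 0, 0.8, 0, 34, 0, 0, 0, 0, 0.1, 0, 34, 0, 0, 0, 0, 0, 0, 34, -5, 0, 0, 0, 0, 0, 0, -10, 0, 0, 0, 0, 0, 0, -15, 0, 0, 0, 0, 0, 0, -15, 0, 0, 0, 0, 0, 0, -15, 0, 0, 0, 0, 0, 0, -5, 0, 0, 0, 0, 0, 0, 0, 0, 0, 0, 0, 0, 0, 0, 0])

```text
clock: 43.15
tcp_pos: [443.7, 213.5, 30.3]
ee_rot: [0.481, 0.518, -0.481, 0.518]
contact_force: [0.0, -0.7, -2.0]
gripper_width: 11.3
```

```bash
python3 snap.py w18
```

```text
43.15 [443.7 213.5  30.3] 11.3 [ 0.  -0.7 -2. ] yaw 4.27
```

View pics/w18.png

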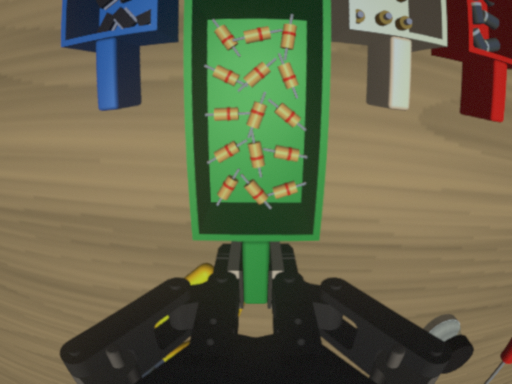

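send_rows(plan=[0, 0, 0, 0, 0, -10, 0, 0, 0, 0, 0, 0, -8, 0, 0, 0, 0, 0, 0, -4, 0, 0, 0, 0, 0, 0, -1, 0, 0, 0, 0, 0, 0, 0, 0, 0, 0, 0, 8, 0.7, 0, 0, 0, 0, 0, 12, 1, 0, 0, 0, 0, 0, 12, 1, 0, 0, 0, 0, 0, 12, 1, 0, 0, 0, 0, 0, 12, 1, 0, 0])

```text
clock: 44.2
tcp_pos: [500.1, 218.7, 6.9]
ee_rot: [0.481, 0.518, -0.481, 0.519]
contact_force: [-3.6, -1.0, 4.8]
gripper_width: 11.5
```

send_rows(plan=[0, 0, 0, 10, 0.8, 0, 0, 0, 0, 0, 10, 0.8, 0, 0, 0, 0, 0, 6, 0.4, 0, 0, 0, 0, 0, 4, 0.3, 0, 0, 0, 0, 0, 2, 0.2, 0, 0, 0, 0, 0, 1, 0.1, 0, 0, 0, 0, 0, 1, 0.1, 0, 0, 0, 0, 0, 0, 0, 0, 0, 0, 0, 0, 0, 0, 0, 0, 0, 0, 0, 0, 0, 0, 0])

```text
clock: 45.2
tcp_pos: [533.3, 221.2, 6.9]
ee_rot: [0.481, 0.518, -0.481, 0.519]
contact_force: [-2.1, -1.5, 5.2]
gripper_width: 11.0
```

send_rows(plan=[0, 0, 0, 1, 0, 0, 0, 0, 0, 0, 1, 0, 0, 0, 0, 0, 0, 1, 0, 0, 0, 0, 0, 0, 0, 0, 0, 0, 0, 0, 0, 0, 0, 0, 0, 0, 0, 0, 0, 0, 0, 0, 0, 0, 0, 0, 0, 0, 0, 0, 0, 0, 0, 0, 0, 0, 0, 0, 0, 0, 0, 0, 0, 0, 0, 0, 0, 0, 0, 0])

```text
clock: 46.2
tcp_pos: [534.4, 221.2, 6.9]
ee_rot: [0.48, 0.519, -0.482, 0.518]
contact_force: [-15.0, -1.0, 11.6]
gripper_width: 11.2
```

```bash
python3 snap.py w19
```

```text
46.2 [534.4 221.2   6.9] 11.2 [-15.   -1.   11.6] yaw 4.32
```

View pics/w19.png

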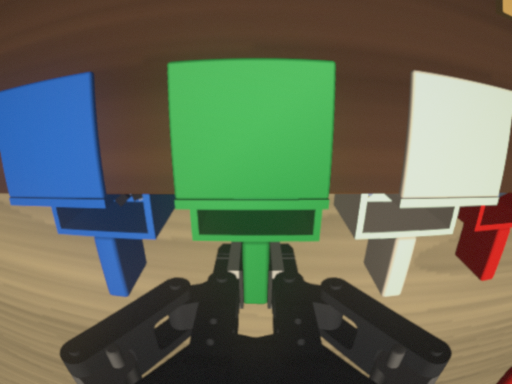

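Home. Release, rise, back off and inspect.

send_rows(plan=[0, 0, 0, -2, 0, 0, 28, 0, 0, 0, 0, 0, 0, 28, 0, 0, 0, 0, 0, 0, 28, 0, 0, 0, 0, 0, 8, 28, 0, 0, 0, 0, 0, 15, 28, 0, 0, 0, 0, 0, 20, 28, 0, 0, 0, 0, 0, 30, 28, 0, 0, 0, -20, -5, 30, 28, 0, 0, 0, -30, -10, 0, 28, 0, 0, 0, -30, -10, 0, 28])

```text
clock: 47.25
tcp_pos: [454.3, 196.3, 112.3]
ee_rot: [0.482, 0.518, -0.48, 0.519]
contact_force: [-0.6, -0.2, -1.4]
gripper_width: 28.3
```

send_rows(plan=[0, 0, 0, -20, -10, 10, 28, 0, 0, 0, 0, -10, 10, 28, 0, 0, 0, 0, 0, 0, 28, 0, 0, 0, 0, 0, 0, 28, 0, 0, 0, 0, 0, 0, 28, 0, 0, 0, 0, 0, 0, 28, 0, 0, 0, 0, 0, 0, 28, 0, 0, 0, 0, 0, 0, 28, 0, 0, 0, 0, 0, 0, 28, 0, 0, 0, 0, 0, 0, 28])

```text
clock: 48.25
tcp_pos: [434.3, 176.2, 129.7]
ee_rot: [0.481, 0.518, -0.481, 0.518]
contact_force: [-0.1, 0.3, -0.9]
gripper_width: 28.0
```

```bash
python3 snap.py w20; python3 - <<'E'
from h import *
crop(robot.get_image("scene"),280,180,450,300,4,"pics/s20.png")
crop(robot.get_image("top"),100,130,240,240,5,"pics/t20.png")
E
```

```text
48.25 [434.3 176.2 129.7] 28.0 [-0.1  0.3 -0.9] yaw 4.31
```

View pics/w20.png

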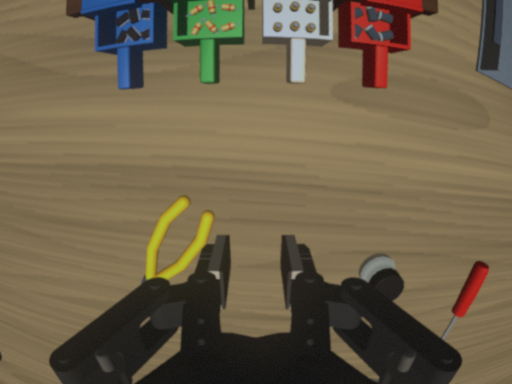

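View pics/t20.png

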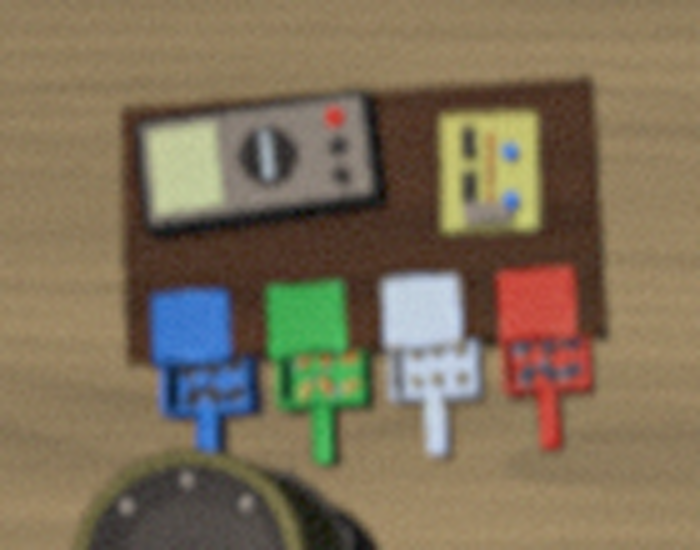

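View pics/s20.png

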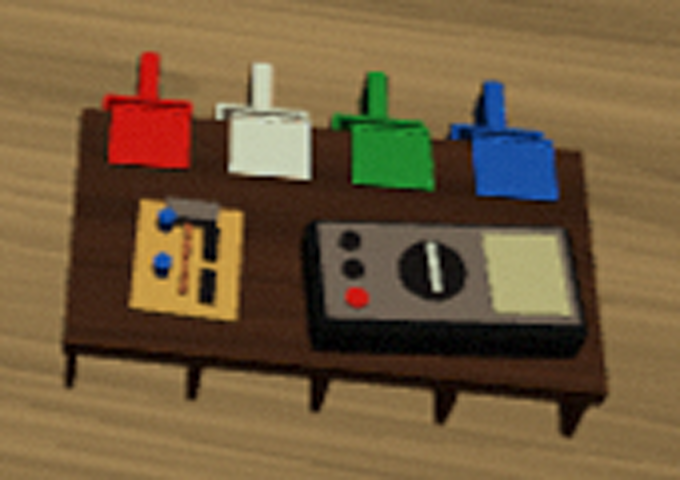

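```bash
python3 - <<'E'
from h import *
i=np.load("w20.npy",allow_pickle=True).item();im=cv2.imread("pics/w20.png");crop(im,80,0,440,95,2.2,"pics/w20c.png")
it=robot.camera_info("top")
# predicted home box-front / pull tip positions, projected for comparison
L=dict(blue=(603.3,297.1),green=(608.7,227.7),white=(613.4,158.2),red=(618.8,88.5))
c,s=np.cos(np.radians(4.3)),np.sin(np.radians(4.3))
c4=cv2.resize(im[0:95,80:440],None,fx=2.2,fy=2.2,interpolation=cv2.INTER_CUBIC)
tp=cv2.resize(cv2.imread("pics/t20.png"),None,fx=1,fy=1)
for n,(x,y) in L.items():
    for bx,by in [(-86,-6),(-86,6),(-50,-27),(-50,27)]:
        p=(x+c*bx-s*by,y+s*bx+c*by,40)
        u=proj(i,p,True); cv2.drawMarker(c4,tuple(int(k) for k in ((u-[80,0]+.5)*2.2)),(255,0,255),cv2.MARKER_CROSS,10,1)
        u=proj(it,p); cv2.drawMarker(tp,tuple(int(k) for k in ((u-[100,130]+.5)*5)),(255,0,255),cv2.MARKER_CROSS,10,1)
cv2.imwrite("pics/w20c.png",c4);cv2.imwrite("pics/t20c.png",tp)
E
```

```text
(no output)
```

View pics/w20c.png

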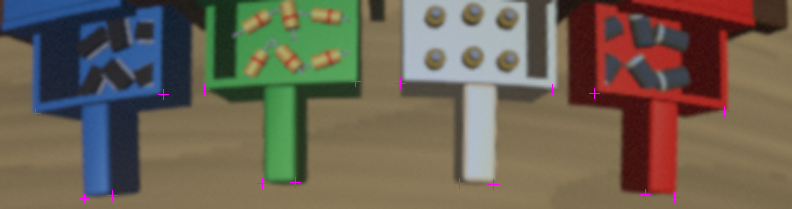

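View pics/t20c.png

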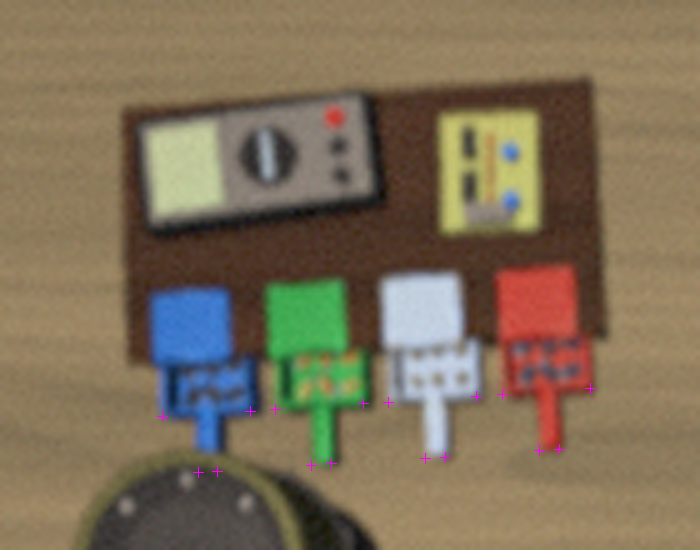

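```bash
python3 -c "
from bench import robot
s=robot.state();print(s['clock'],s['contact_force'],s['qvel'].max());print(robot.hand_in())"
```

```text
48.4 [ 0.02809676  0.8116447  -0.18889034] 0.00010856792051786647
the job is handed in; nothing more can be done
None
```

I filed all four bins under the labels of their own colours and handed the job in at 48.4 s. No verdict was reported.

- **Home position:** I pushed each bin until the wrist read 12 to 15 N against the back stop, then released it.
- **Last checks:** In the last wrist picture all four bins were upright, square and within about 2 mm of the predicted home positions. The top camera read about 2 mm off those predictions, within its calibration error, and the limit is 10 mm. The meter and the board looked unmoved. The gripper was clear of everything and read about zero force.

Two things went wrong, both with the red bin:

- **Contact on the first descent:** With the jaws opened to 45 mm, something stopped the fingers, most likely the tray dividers. The wrist read 49 N at the end of that move. That is under the 120 N wrist limit. I took it as finger contact, so it should not count against the 40 N limit on the arm and gripper body, but I could not confirm that. I lifted off and used a 28 mm opening from then on.
- **Shallow first grip:** One close command was refused because I had miscounted its numbers. The jaws therefore closed during the lift and held the pull near its top. I set the bin down upright in front of its bay, gripped it again properly and slid it home.

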